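Close up the row in a block heater and bar it

TASK

Load the long empty tube block into the block heater: set it on the heater's tray beside the block that already holds tubes, then push it along the tray until the row is closed, with no gap between the two blocks nor between the tube block and the end stop, pressing firmly but not ramming it, and hold the pressure for a moment. Then swing the steel retaining bar all the way down so that it lies flat across the tray behind the block. Leave the short block and everything else on the bench where they are.

Things in the scene. Friction and masses are not known exactly. Their poses are not given: they have to be found in the camera images.
- heater: Fixed block heater: white housing 200 (x) x 310 (y) x 48 mm with a tray on top. Origin at bench level under the tray's middle line. Tray floor 50 mm above the bench, x from -59 to +59 mm between 10 mm thick grey rails 18 mm high; it runs from y = -130 mm (open end) to the end stop's face at y = +150 mm. Blocks lie across it, their length along the heater's x; the row is pushed to +y.
- stop_face (a point): Foot of the end stop's inner face, on the tray floor, on the middle line of the tray. The stop is 12 mm thick and rises 34 mm above the tray floor.
- tube_block: Aluminium block 110 (x) x 56 (y) x 40 mm with eight wells, three holding capped tubes that stand 30 mm above its top; about 0.4 kg, loose. Stands across the tray near the end stop, a gap of some millimetres from it. Origin: centre of its underside. The bar clears the loaded row by 4 mm, only when both gaps are closed.
- long_block: The block to load: aluminium, 110 (x) x 56 (y) x 40 mm, eight empty wells, about 0.4 kg, loose on the bench. Origin: centre of its underside; its length is its x, z up. Either way round is fine.
- short_block: A shorter aluminium block, 72 (x) x 56 (y) x 40 mm with two wide wells, loose on the bench; not wanted, leave it. Origin: centre of its underside.
- bar (a joint): Hinge angle of the retaining bar, rad: 0 = down, level across the tray; pi/2 = upright; it starts a little beyond upright, leaning away from the tray to the heater's +x side. It is stiff and stays where it is left.
- bar_hinge (a point): On the bar's hinge axis, mid-width (heater frame x 79, y 25, z 75 mm); the axis is parallel to the heater's y. The bar is flat steel, 180 mm long from the hinge, 18 mm wide (along the axis), 10 mm thick. Closed, it runs to the heater's -x side, its end sticking out beyond the rail there, its top face 80 mm above the bench.
- bar_tab (a point): Point in the middle of the bar's thickness, 160 mm from the hinge, on the black end tab that is the place to push.
- roller_bottle: Ribbed clear bottle, white cap, 110 mm across, 250 mm tall, standing; origin: centre of its underside. Leave it.
- dish_stack: Stack of five culture dishes, 90 mm across, 73 mm tall; origin: centre of its underside. Leave it.
- media_bottle: Amber bottle 60 mm across, 125 mm tall; origin: centre of its underside. Leave it.
- tip_box: Grey box with clear lid, 85 x 125 x 64 mm; origin: centre of its underside. Leave it.
- pipette: Hand pipette 230 mm long, 28 mm thick, lying along its x; origin near its middle, on the bench. Leave it.
- timer: White bench timer 70 x 70 x 22 mm; origin: centre of its underside. Leave it.
Things that resemble listed ones, but are neither listed nor needed, are in the scene too. Leave any blue or turquoise look-alike of the long_block alone.

How it is judged:
By the outcome, as a careful person would: the job done as asked, in the order asked, and still so for the second after the job is handed in, with the robot touching nothing.
It also fails if it takes over 72 s, if anything falls off the work surface, if the arm or the gripper's body presses on something with over 40 N, if the wrist force passes 120 N, or if a joint passes its speed limit or range.

ROBOT

A 6-joint arm with a two-finger parallel gripper is mounted at the origin on the work surface. World frame = base frame: x ahead of the robot, y to its left, z up, the work surface at z = 0. Lengths are in m, angles in rad, forces in N, time in s.
With the tool pointing down it reaches from about 0.375 to 0.975 m from the base axis. Payload 3.8 kg.
Tool frame: the origin (TCP) lies midway between the tips of the shut fingers; the grasp point (between the pads) lies 19 mm behind it; z points along the fingers, y is the line along which they close (so a half turn about z gives the same grasp; the last joint's range is limited). The gripper opens to 85 mm and grips with 20 to 120 N. Pads are 22 mm wide; open, the fingers measure 114 mm over their backs; the gripper's body (76 mm by 85 mm) begins 54 mm behind the grasp point. The pads swing forward as they close: fully open they stand 13 mm farther back than shut.
Start: joints at [-1.159, 0.264, 1.604, -0, 1.274, -0.037], TCP at [0.293, -0.608, 0.231] pointing down, gripper open.
Joint ranges: [-2.63, 2.63], [-0.94, 2.18], [0.31, 2.57], [-1.31, 4.45], [0, 2.66], [-2.55, 2.55]. Speed limits (rad/s): [2.57, 2.57, 3.14, 3.14, 3.14, 3.14].

INTERFACE

Orientations are given as a rotation vector (axis times angle).
In Python, from workcell import * gives the robot as it stands. The module is installed in compiled form; this text tells all that it offers.
- The arm moves only by the tool apply_moves, never from a script. Its arguments are lists of equal length, an entry for each row: "fingers": the opening, from 0 (shut) to 1 (fully open); "travel": the shift along the tool's x, y, z normalised to -1 to 1, where 1 is 0.05 m, a list of three; "rotation": the turn, a rotation vector about the tool's x, y, z normalised to -1 to 1, where 1 is 6 degrees, a list of three. In form: {"fingers": [fingers, ...], "travel": [[dx, dy, dz], ...], "rotation": [[ax, ay, az], ...]}. A call has 1 to 12 rows; each row shifts and turns the commanded pose from where the row before left it, along the tool's axes as they then stand; what a row does not reach is not made up. A row lasts 1/10 s, in which the tool goes at most 50 mm and 8.59 degrees, less where a joint would pass 70% of its speed; a pose out of reach is approached as far as the arm can. A call with a number of a shift or a turn outside -1 to 1 is refused whole. A call with a gripper value outside its range is refused whole. The fingers move at their own pace and stop on an object; "newtons" is the grip in N (left out, the last holds). Time passes only in rows, so rows that do not move let the fingers close. It gives the time, the measured TCP pose, the force, the opening and the grip force at its end, in the units of the state.
- read_state(): the state, without advancing time (a new reading comes with each control period).
- read_camera(name): name is "side" or "top" or "wrist"; returns a dict with "image" (480x640x3 uint8, red, green, blue), "fx", "fy", "cx", "cy" (pixels), "extrinsics" (4x4, takes a point from world to camera coordinates). Camera axes: x right, y down, z forward; pixel columns grow to the right and rows downward; lengths in m; the calibration is good to about 2 mm. The wrist camera is an equidistant fisheye: a pixel r from the principal point sees the ray r / f radians off the axis. A picture is of the moment at which its call begins. There is no depth.
- finish_job(): hands the job in; it is judged then, once.
Trained networks look in the newest picture that a camera, given by its name, has taken for a name from the list of things; names that differ only in an ending like _2 or _b are one class to them, and where a whole thing is asked for, a point or a joint stands for the part that bears it (a point fixed in the world has none). Each returns a list of dicts, best first, with "p" (0 to 1); they miss things now and then, are a little off and sometimes report something else, mostly with a low value. They report only what shows in the picture. A call takes as long as a camera call. They do not tell look-alikes from the thing itself.
- regions_of(camera, name): "mask" (480x640 bool, what is visible of it) and "bbox" ([left, top, width, height] in pixels, round what is visible of it).
- tip_of(camera, name): "location" ([column, row] in pixels: a listed point, or the origin of a listed thing).
The state is a dict: "time": time; "q": joint angles; "joint_vel": joint speeds; "joint_torque": joint torques, N m; "tool_pos": TCP position; "tcp_rot": TCP orientation; "wrist_force": force on the tool from outside, world axes, zero at the start; "torque": the same for the moment, N m; "width": opening from 0.0 (shut) to 1.0 (fully open); "grip_force": force on a finger pad.
Only numpy, scipy, OpenCV 4.12 (cv2) and the standard library are available. Lean on these libraries where they do the work, as an engineer would, in place of code of your own. Each camera call takes 0.05 s, during which the arm holds its last target. There are 200 camera calls.

## Working session

There is one attempt and no reset: what is moved stays moved. The work goes in short steps, Python scripts to look and compute and a tool call to move; the robot and the scene stay as the last step left them, time stands still between calls to the robot, and variables do not carry over. Pictures are saved under pics/ and viewed, at most 10 in all, crops included, and the job is handed in when it is done.

Besides the shell and the picture viewer there is one more tool, called after "Request:" as name(argument=value, ...), one argument or row to a line, values as JSON. apply_moves: Moves the arm, as the interface text tells. Scaled input: -1 to 1 covers 0.05 m each way for a shift and 6 degrees each way for a turn. Its arguments: {"type":"object","properties":{"fingers":{"type":"array","items":{"type":"number"}},"travel":{"type":"array","items":{"type":"array","items":{"type":"number"}}},"rotation":{"type":"array","items":{"type":"array","items":{"type":"number"}}},"newtons":{"type":"number"}},"required":["fingers","travel","rotation"]}

```bash
mkdir -p pics
cat > h.py <<'E'
from workcell import *
import numpy as np, cv2
from scipy.spatial.transform import Rotation as R
def ray(c,px):
    E=c["extrinsics"]; u=np.array([(px[0]-c["cx"])/c["fx"],(px[1]-c["cy"])/c["fy"]])
    return u,E
def ground(c,px,z,fish=False):
    u,E=ray(c,px)
    if fish:
        r=np.hypot(*u); d=np.array([*(u/r*np.sin(r)),np.cos(r)]) if r>0 else np.array([0,0,1.])
    else: d=np.array([*u,1.])
    Rm=E[:3,:3]; o=-Rm.T@E[:3,3]; d=Rm.T@d
    return o+d*(z-o[2])/d[2]
def orayy(c,px,fish=False):
    a=ground(c,px,0,fish); E=c["extrinsics"]; o=-E[:3,:3].T@E[:3,3]; return o,(a-o)/np.linalg.norm(a-o)
def tri(rays):
    A=0;b=0
    for o,d in rays:
        P=np.eye(3)-np.outer(d,d); A=A+P; b=b+P@o
    x=np.linalg.solve(A,b); return x,[np.linalg.norm((np.eye(3)-np.outer(d,d))@(x-o)) for o,d in rays]
def proj(c,p):
    q=c["extrinsics"]@np.append(p,1); return np.array([c["fx"]*q[0]/q[2]+c["cx"],c["fy"]*q[1]/q[2]+c["cy"]])
def save(c,n): cv2.imwrite("pics/"+n,c["image"][:,:,::-1])
E
python3 - <<'E'
from h import *
np.set_printoptions(precision=4,suppress=True)
names=["heater","stop_face","tube_block","long_block","short_block","bar","bar_hinge","bar_tab","roller_bottle","media_bottle","tip_box"]
C={}
for n in ["top","side"]:
    c=C[n]=read_camera(n); save(c,n+"0.png"); print(n,c["fx"],c["cx"],c["cy"],-c["extrinsics"][:3,:3].T@c["extrinsics"][:3,3])
    for k in names:
        if k!="bar":
            for r in tip_of(n,k)[:3]:
                print(n,k,round(r["p"],2),np.round(r["location"],1),ground(c,r["location"],0)[:2])
    for k in ["long_block","tube_block","short_block","bar"]:
        for r in regions_of(n,k)[:3]: print(" reg",k,round(r["p"],2),r["bbox"])
E
```

```text
top 433.4724849788591 319.14830041439524 238.61919533799895 [ 0.4159 -0.0383  1.0952]
top heater 0.94 [221.8 262.9] [0.4829 0.2025]
top heater 0.71 [442.6 265.8] [ 0.4747 -0.3554]
top heater 0.24 [469.8 340.4] [ 0.2897 -0.4165]
top stop_face 0.83 [155.5 265.7] [0.4761 0.3693]
top tube_block 0.72 [172.4 262.5] [0.4841 0.3271]
top long_block 0.83 [370.2 253.9] [ 0.5051 -0.1727]
top long_block 0.6 [322.1 293.2] [ 0.4065 -0.0505]
top short_block 0.57 [444. 263.] [ 0.4818 -0.3592]
top bar_hinge 0.75 [206.3 227.7] [0.5727 0.2442]
top bar_tab 0.67 [179.3 195.3] [0.6569 0.3159]
top roller_bottle 0.58 [503.6 243.6] [ 0.5309 -0.5129]
top roller_bottle 0.28 [200.6 225.3] [0.5789 0.2589]
top media_bottle 0.75 [406.3 170.2] [ 0.7227 -0.2698]
top media_bottle 0.17 [173.2 262.9] [0.4831 0.325 ]
top tip_box 0.83 [129.3 205.1] [0.6314 0.4429]
 reg long_block 0.72 [372.3, 292.5, 30.2, 44.8]
 reg long_block 0.64 [359.5, 229.5, 26.3, 48.1]
 reg tube_block 0.85 [150.2, 238.5, 34.7, 48.1]
 reg tube_block 0.29 [484.4, 208.5, 92.0, 57.0]
 reg short_block 0.86 [430.8, 249.4, 30.8, 34.0]
 reg bar 0.61 [172.5,
[... 402 characters left out ...]

side long_block 0.78 [374.8 276.8] [ 0.4148 -0.0601]
side long_block 0.65 [363.7 239.2] [ 0.5151 -0.1905]
side short_block 0.97 [407.8 215.9] [ 0.466  -0.3654]
side bar_hinge 0.78 [246.4 299.3] [0.622  0.1699]
side bar_tab 0.61 [218.7 228.7] [ 0.8754 -0.0228]
side roller_bottle 0.85 [405.6 188.9] [ 0.5401 -0.5133]
side media_bottle 0.71 [317.7 206.5] [ 0.7125 -0.2718]
side tip_box 0.76 [142.1 373.4] [0.6514 0.4465]
 reg long_block 0.91 [398.2, 233.1, 52.4, 33.0]
 reg long_block 0.7 [348.3, 250.7, 52.8, 41.2]
 reg long_block 0.63 [340.6, 221.1, 49.3, 29.5]
 reg tube_block 0.77 [219.4, 304.0, 67.0, 56.0]
 reg short_block 0.58 [389.3, 194.5, 28.8, 27.2]
 reg bar 0.59 [209.4, 216.0, 42.9, 83.4]
```

View pics/top0.png

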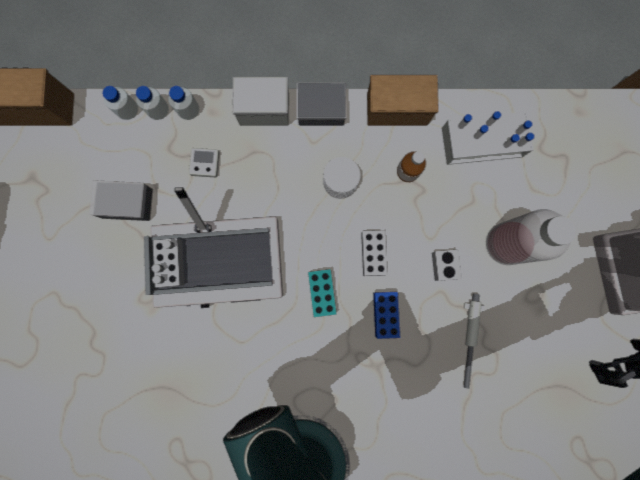

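View pics/side0.png

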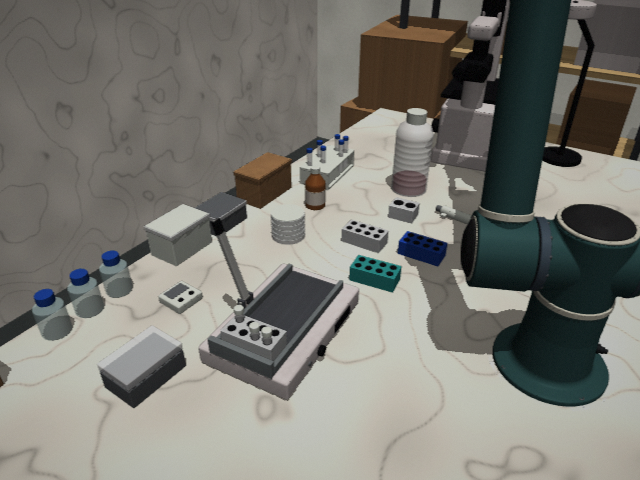

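Top view: the silver long block is at about (374,253), with the turquoise one at (322,291) and the blue one at (387,315). The heater is at (213,262), with its end stop on the left (world +y) and the bar leaning towards +x. The side view agrees. Next I'll bring the wrist camera over the long block.

```bash
cat >> h.py <<'E'
np.set_printoptions(precision=4,suppress=True)
def plan(p,ydir_deg,n):
    """target TCP p, tool down, tool y axis along world angle (mod 180)"""
    s=read_state(); Rc=R.from_rotvec(s["tcp_rot"]); M=Rc.as_matrix()
    best=None
    for k in (0,180):
        a=np.radians(ydir_deg+k); y=np.array([np.cos(a),np.sin(a),0]); z=np.array([0,0,-1.]); T=R.from_matrix(np.c_[np.cross(y,z),y,z])
        w=(Rc.inv()*T).as_rotvec()
        if best is None or np.linalg.norm(w)<np.linalg.norm(best): best=w
    d=M.T@(np.array(p)-s["tool_pos"])
    print("pos",s["tool_pos"],"q",s["q"],"F",s["wrist_force"],"t",s["time"],"w",s["width"])
    print("tool-frame total: shift units",d/0.05,"turn units",np.degrees(best)/6,"| per row of",n,":",d/0.05/n,np.degrees(best)/6/n)
    print("M",M.round(3).tolist())
E
python3 - <<'E'
from h import *
for n in ["top","side"]:
    c=read_camera(n)
    for k in ["long_block","tube_block","bar","heater"]:
        for r in regions_of(n,k)[:2]:
            m=r["mask"].astype(np.uint8); cs,_=cv2.findContours(m,0,1); b=cv2.minAreaRect(max(cs,key=cv2.contourArea)); pts=cv2.boxPoints(b)
            print(n,k,round(r["p"],2),pts.round(1).tolist())
            if n=="top": print([ground(c,p,0.05 if k=="heater" else .04)[:2].round(3).tolist() for p in pts])
plan([0.46,-0.2,0.33],95,10)
E
```

```text
top long_block 0.95 [[372.79998779296875, 292.1000061035156], [398.0, 291.0], [400.0, 337.29998779296875], [374.79998779296875, 338.3999938964844]]
[[0.409, -0.173], [0.412, -0.234], [0.302, -0.236], [0.3, -0.176]]
top long_block 0.56 [[361.1000061035156, 230.8000030517578], [385.20001220703125, 229.6999969482422], [387.29998779296875, 274.8999938964844], [363.1000061035156, 275.8999938964844]]
[[0.559, -0.146], [0.562, -0.206], [0.451, -0.209], [0.448, -0.15]]
top tube_block 0.89 [[149.60000610351562, 239.8000030517578], [181.3000030517578, 237.10000610351562], [185.1999969482422, 284.79998779296875], [153.5, 287.5]]
[[0.537, 0.372], [0.544, 0.294], [0.428, 0.281], [0.421, 0.357]]
top bar 0.88 [[173.1999969482422, 189.3000030517578], [182.10000610351562, 183.89999389648438], [208.1999969482422, 226.0], [199.39999389648438, 231.5]]
[[0.663, 0.318], [0.677, 0.297], [0.571, 0.229], [0.558, 0.251]]
top heater 0.97 [[144.0, 187.0], [282.0, 187.0], [282.0, 307.0], [144.0, 307.0]]
[[0.667, 0.387], [0.666, 0.048], [0.375, 0.046], [0.375, 0.374]]
side long_block 0.9 [[394.20001220703125, 253
[... 419 characters left out ...]
r 0.72 [[209.3000030517578, 220.89999389648438], [218.3000030517578, 217.3000030517578], [249.6999969482422, 295.70001220703125], [240.6999969482422, 299.29998779296875]]
side heater 0.93 [[153.89999389648438, 338.1000061035156], [214.1999969482422, 216.60000610351562], [362.79998779296875, 290.3999938964844], [302.5, 411.8999938964844]]
pos [ 0.2929 -0.6082  0.2313] q [-1.1589  0.2639  1.604  -0.      1.2737 -0.0369] F [ 0.1205  0.2636 -0.27  ] t 2.0 w 0.9975335690657864
tool-frame total: shift units [ 6.5535 -5.9042 -1.9747] turn units [0.0002 0.0002 3.4528] | per row of 10 : [ 0.6554 -0.5904 -0.1975] [0.     0.     0.3453]
M [[0.901, 0.434, -0.0], [0.434, -0.901, -0.0], [-0.0, 0.0, -1.0]]
```

Request:
apply_moves(
  fingers=[1,1,1,1,1,1,1,1,1,1,1,1],
  travel=[
    [0.54,-0.49,-0.3],
    [0.54,-0.49,-0.3],
    [0.54,-0.49,-0.3],
    [0.54,-0.49,-0.3],
    [0.54,-0.49,-0.3],
    [0.54,-0.49,-0.3],
    [0.54,-0.49,-0.2],
    [0.54,-0.49,0],
    [0.54,-0.49,0],
    [0.54,-0.49,0],
    [0.54,-0.49,0],
    [0.54,-0.49,0],
  ],
  rotation=[
    [0,0,0],
    [0,0,0],
    [0,0,0],
    [0,0,0],
    [0,0,0],
    [0,0,0],
    [0,0,0],
    [0,0,0],
    [0,0,0],
    [0,0,0],
    [0,0,0],
    [0,0,0],
  ],
)

```text
time: 3.2
tool_pos: [0.4575, -0.2013, 0.3316]
tcp_rot: [3.062, 0.699, 0.001]
wrist_force: [0.8, -0.1, 0.3]
width: 0.999
grip_force: 0.0
```

Request:
apply_moves(
  fingers=[1,1,1,1,1],
  travel=[
    [0,0,0],
    [0,0,0],
    [0,0,0],
    [0,0,0],
    [0,0,0],
  ],
  rotation=[
    [0,0,1],
    [0,0,1],
    [0,0,1],
    [0,0,0.9],
    [0,0,0],
  ],
)

```text
time: 3.7
tool_pos: [0.4572, -0.2026, 0.3315]
tcp_rot: [3.141, 0.063, 0.0]
wrist_force: [-0.3, -0.3, 0.6]
width: 0.998
grip_force: 0.0
```

Run:
```python
from h import *
c=read_camera("wrist"); save(c,"w1.png"); E=c["extrinsics"]; print(c["fx"],c["cx"],c["cy"],-E[:3,:3].T@E[:3,3])
print(E[:3,:3])
for r in regions_of("wrist","long_block")[:3]:
    m=r["mask"].astype(np.uint8); cs,_=cv2.findContours(m,0,1); b=cv2.minAreaRect(max(cs,key=cv2.contourArea)); print(round(r["p"],2),b)
    print([ground(c,p,0.04,True)[:2].round(4).tolist() for p in cv2.boxPoints(b)])
for r in tip_of("wrist","long_block")[:3]: print(r["p"],r["location"],ground(c,r["location"],0,True))
plan([0.505,-0.178,0.2],92,4)
```

```text
371.64829954431775 315.13445008167344 241.13130330500852 [ 0.5334 -0.1993  0.4758]
[[ 0.0404 -0.9992 -0.0018]
 [-0.9553 -0.0391  0.293 ]
 [-0.2929 -0.0101 -0.9561]]
0.77 ((196.4828643798828, 224.690185546875), (89.13720703125, 50.2033576965332), 81.11934661865234)
[[0.466, -0.0135], [0.4759, -0.0794], [0.3637, -0.0943], [0.3489, -0.0249]]
0.71 ((316.5, 267.0), (88.0, 45.0), 90.0)
[[0.4218, -0.1775], [0.424, -0.2319], [0.3048, -0.2393], [0.3024, -0.18]]
0.7 ((297.0, 150.0), (94.0, 50.0), 90.0)
[[0.5644, -0.1475], [0.5661, -0.2051], [0.455, -0.2099], [0.4528, -0.1503]]
0.97 [202.3, 219.9] [ 0.4115 -0.0499  0.    ]
0.68 [316.5, 262.3] [ 0.3575 -0.2075  0.    ]
0.6 [299.8, 147.7] [ 0.5107 -0.1799  0.    ]
pos [ 0.4572 -0.2027  0.3314] q [-0.4672 -0.1193  1.8313 -0.      1.4294  1.0614] F [-0.5575  1.4348  0.0847] t 3.85 w 0.9989291998954831
tool-frame total: shift units [ 0.9761 -0.4539  2.6271] turn units [ 0.0009 -0.0011  0.07  ] | per row of 4 : [ 0.244  -0.1135  0.6568] [ 0.0002 -0.0003  0.0175]
M [[0.999, 0.042, 0.0], [0.042, -0.999, -0.0], [0.0, 0.0, -1.0]]
```

View pics/w1.png

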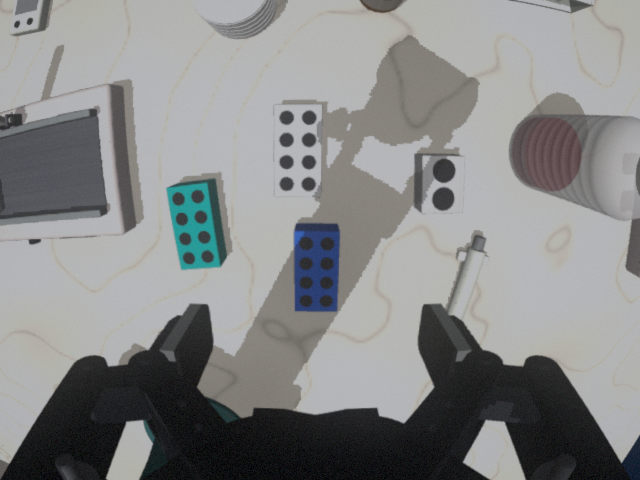

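Wrist view: the long block is the white one at (298,150), with turquoise at (196,225) and blue at (317,267). I'll triangulate its wells from three views.

```bash
cat >> h.py <<'E'
def wells(c,bbox,thr=0.5):
    l,t,w,h=[int(round(v)) for v in bbox]; g=c["image"][t:t+h,l:l+w].mean(2); g=cv2.resize(g,None,fx=4,fy=4,interpolation=cv2.INTER_CUBIC)
    m=(g<thr*np.percentile(g,80)).astype(np.uint8)
    n,_,st,ce=cv2.connectedComponentsWithStats(m)
    H,W=m.shape
    return np.array([(ce[i]+.5)/4-.5+[l,t] for i in range(1,n) if st[i,4]>60 and st[i,0]>0 and st[i,1]>0 and st[i,0]+st[i,2]<W and st[i,1]+st[i,3]<H])
E
python3 - <<'E'
from h import *
rays=[]
for n,bb in [("top",[360,229,28,48]),("side",[338,217,53,38]),("wrist",[272,102,52,96])]:
    c=read_camera(n); w=wells(c,bb); f=n=="wrist"; print(n,len(w),w.round(1).tolist())
    if len(w)==8:
        rays.append(orayy(c,w.mean(0),f)); g=np.array([ground(c,p,.04,f)[:2] for p in w]); print(g.mean(0))
        v=np.linalg.svd(g-g.mean(0))[2][0]; print("yaw",np.degrees(np.arctan(v[1]/v[0])))
print(tri(rays))
E
```

```text
top 4 [[379.0, 236.4], [368.5, 236.7], [368.9, 247.3], [379.6, 246.9]]
side 9 [[361.9, 224.3], [353.6, 222.7], [349.0, 227.2], [371.3, 228.1], [357.8, 229.9], [380.7, 230.7], [364.8, 240.8], [366.9, 232.7], [376.1, 235.6]]
wrist 8 [[286.2, 117.2], [308.7, 117.2], [286.0, 139.4], [308.5, 139.5], [286.0, 161.6], [308.3, 161.6], [286.1, 183.4], [308.1, 183.6]]
[ 0.5091 -0.1787]
yaw 1.7012173734144262
(array([ 0.5333, -0.1994,  0.4754]), [np.float64(5.181307719078269e-17)])
```

Run:
```python
from h import *
rays=[]
for n,bb in [("top",[357,226,34,54]),("side",[338,217,53,38]),("wrist",[272,102,52,96])]:
    c=read_camera(n); f=n=="wrist"
    for th in (.35,.4,.45,.5,.55,.6):
        w=wells(c,bb,th)
        if n=="side": w=np.array([p for p in w if abs(p[1]-240.8)>1.5])
        if len(w)==8: break
    print(n,th,len(w))
    if len(w)==8: rays.append(orayy(c,w.mean(0),f)); print(ground(c,w.mean(0),.04,f))
print(tri(rays))
```

```text
top 0.6 6
side 0.35 8
[ 0.5086 -0.1797  0.04  ]
wrist 0.35 8
[ 0.521  -0.1923  0.04  ]
(array([ 0.5183, -0.1934,  0.0295]), [np.float64(0.0026776886465361667), np.float64(0.0026776886465361897)])
```

Run:
```python
from h import *
plan([0.509,-0.179,0.06],91.7,1)
```

```text
pos [ 0.4572 -0.2027  0.3313] q [-0.4672 -0.1191  1.8313  0.      1.4294  1.0629] F [ 0.5206  0.0221 -0.8999] t 4.15 w 0.9996218711020257
tool-frame total: shift units [ 1.0545 -0.4319  5.4258] turn units [-0.0004 -0.0002  0.1053] | per row of 1 : [ 1.0545 -0.4319  5.4258] [-0.0004 -0.0002  0.1053]
M [[0.999, 0.041, 0.0], [0.041, -0.999, 0.0], [0.0, -0.0, -1.0]]
```

Request:
apply_moves(
  fingers=[1,1,1,1,1,1,1,1,1,1,1],
  travel=[
    [0.264,-0.108,0.6],
    [0.264,-0.108,0.6],
    [0.264,-0.108,0.6],
    [0.264,-0.108,0.6],
    [0,0,0.6],
    [0,0,0.6],
    [0,0,0.6],
    [0,0,0.5],
    [0,0,0.5],
    [0,0,0.226],
    [0,0,0],
  ],
  rotation=[
    [0,0,0],
    [0,0,0],
    [0,0,0],
    [0,0,0],
    [0,0,0.1],
    [0,0,0],
    [0,0,0],
    [0,0,0],
    [0,0,0],
    [0,0,0],
    [0,0,0],
  ],
)

```text
time: 5.25
tool_pos: [0.5075, -0.1784, 0.0581]
tcp_rot: [-3.14, -0.047, 0.006]
wrist_force: [-0.4, -1.0, -0.4]
width: 1.002
grip_force: 0.0
```

Run:
```python
from h import *
c=read_camera("wrist"); save(c,"w2.png")
for r in regions_of("wrist","long_block")[:2]: print(r["p"],r["bbox"])
plan([0.509,-0.179,0.005],91.7,1)
```

```text
0.87 [54.7, 312.8, 113.1, 153.0]
0.84 [255.0, 165.4, 127.2, 219.1]
pos [ 0.5097 -0.1792  0.0607] q [-0.3842  0.1808  2.0473  0.      0.9126  1.1566] F [-0.1571  0.1694 -0.0364] t 5.35 w 1.0041838804204808
tool-frame total: shift units [-0.0152 -0.0055  1.1142] turn units [ 0.0032 -0.0076  0.0027] | per row of 1 : [-0.0152 -0.0055  1.1142] [ 0.0032 -0.0076  0.0027]
M [[1.0, 0.03, 0.001], [0.03, -1.0, -0.0], [0.001, 0.0, -1.0]]
```

View pics/w2.png

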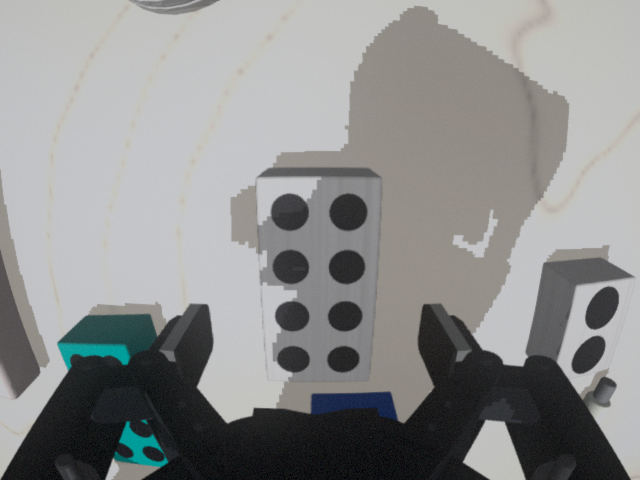

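The block is centred between the fingers: wells at columns 267 to 368, pads at 205 and 430. Lowering and gripping.

Request:
apply_moves(
  fingers=[1,1,1,1,1,0.3,0.3,0.3,0.3,0.3,0.3,0.3],
  newtons=50,
  travel=[
    [0,0,0.4],
    [0,0,0.4],
    [0,0,0.3],
    [0,0,0],
    [0,0,0],
    [0,0,0],
    [0,0,0],
    [0,0,0],
    [0,0,0],
    [0,0,0],
    [0,0,0],
    [0,0,0],
  ],
  rotation=[
    [0,0,0],
    [0,0,0],
    [0,0,0],
    [0,0,0],
    [0,0,0],
    [0,0,0],
    [0,0,0],
    [0,0,0],
    [0,0,0],
    [0,0,0],
    [0,0,0],
    [0,0,0],
  ],
)

```text
time: 6.55
tool_pos: [0.5104, -0.1796, 0.0064]
tcp_rot: [3.14, 0.047, 0.004]
wrist_force: [-0.4, -0.6, 5.9]
width: 0.647
grip_force: 56.1
```

Request:
apply_moves(
  fingers=[0.3,0.3,0.3,0.3,0.3,0.3,0.3],
  travel=[
    [0,0,-0.2],
    [0,0,-0.6],
    [0,0,-0.8],
    [0,0,-0.8],
    [0,0,-0.8],
    [0,0,-0.8],
    [0,0,0],
  ],
  rotation=[
    [0,0,0],
    [0,0,0],
    [0,0,0],
    [0,0,0],
    [0,0,0],
    [0,0,0],
    [0,0,0],
  ],
)

```text
time: 7.25
tool_pos: [0.5125, -0.1802, 0.2115]
tcp_rot: [3.137, 0.047, 0.016]
wrist_force: [1.4, -0.9, -4.9]
width: 0.648
grip_force: 55.8
```

Run:
```python
from h import *
rays={}
for n in ["top","side"]:
    c=read_camera(n)
    for k in ["heater","stop_face","bar_hinge","bar_tab","tube_block"]:
        r=tip_of(n,k)
        if r: rays.setdefault(k,[]).append(orayy(c,r[0]["location"])); print(n,k,r[0]["p"],r[0]["location"])
for k,v in rays.items():
    if len(v)>1: print(k,*tri(v))
plan([0.42,0.16,0.29],91.7,9)
```

```text
top heater 0.9 [221.1, 259.3]
top stop_face 0.86 [155.8, 264.6]
top bar_tab 0.63 [181.8, 192.7]
top tube_block 0.78 [171.7, 265.4]
side heater 0.7 [285.4, 330.0]
side stop_face 0.75 [243.4, 359.9]
side bar_hinge 0.92 [246.8, 296.1]
side bar_tab 0.92 [219.1, 228.5]
side tube_block 0.68 [473.9, 227.9]
heater [ 0.491   0.204  -0.0004] [np.float64(0.001172569461150984), np.float64(0.001172569461150996)]
stop_face [0.4766 0.3507 0.0494] [np.float64(0.0006220145122842489), np.float64(0.0006220145122842438)]
bar_tab [0.6119 0.237  0.2285] [np.float64(0.00015889246838710568), np.float64(0.00015889246838697064)]
tube_block [0.3069 0.1797 0.3568] [np.float64(0.15190888589407955), np.float64(0.15190888589407933)]
pos [ 0.5089 -0.1789  0.2043] q [-0.3842  0.0274  1.9239  0.      1.1914  1.1567] F [-0.3923 -0.8741 -5.8104] t 7.85 w 0.6491941427897422
tool-frame total: shift units [-1.576  -6.8286 -1.7091] turn units [-0.0046  0.01    0.0018] | per row of 9 : [-0.1751 -0.7587 -0.1899] [-0.0005  0.0011  0.0002]
M [[1.0, 0.03, -0.001], [0.03, -1.0, 0.0], [-0.001, -0.0, -1.0]]
```

Request:
apply_moves(
  fingers=[0.3,0.3,0.3,0.3,0.3,0.3,0.3,0.3,0.3,0.3,0.3,0.3],
  travel=[
    [-0.14,-0.3,-0.3],
    [-0.14,-0.6,-0.3],
    [-0.14,-0.68,-0.3],
    [-0.14,-0.68,-0.3],
    [-0.14,-0.68,-0.3],
    [-0.14,-0.68,-0.2],
    [-0.14,-0.68,0],
    [-0.14,-0.68,0],
    [-0.14,-0.68,0],
    [-0.14,-0.68,0],
    [-0.14,-0.5,0],
    [0,0,0],
  ],
  rotation=[
    [0,0,0],
    [0,0,0],
    [0,0,0],
    [0,0,0],
    [0,0,0],
    [0,0,0],
    [0,0,0],
    [0,0,0],
    [0,0,0],
    [0,0,0],
    [0,0,0],
    [0,0,0],
  ],
)

```text
time: 9.05
tool_pos: [0.4208, 0.1633, 0.2901]
tcp_rot: [-3.139, -0.053, 0.001]
wrist_force: [0.3, -0.8, -5.5]
width: 0.648
grip_force: 56.1
```

Run:
```python
from h import *
c=read_camera("wrist"); save(c,"w3.png")
for k,z in [("heater",0),("stop_face",.05),("bar_hinge",.075),("tube_block",.05)]:
    for r in tip_of("wrist",k)[:1]: print(k,r["p"],r["location"],ground(c,r["location"],z,True))
```

```text
heater 0.64 [284.9, 137.9] [0.4874 0.2021 0.    ]
stop_face 0.78 [144.6, 151.0] [0.4764 0.3547 0.05  ]
bar_hinge 0.93 [246.6, 62.0] [0.5637 0.235  0.075 ]
tube_block 0.96 [176.9, 142.9] [0.484 0.315 0.05 ]
```

View pics/w3.png

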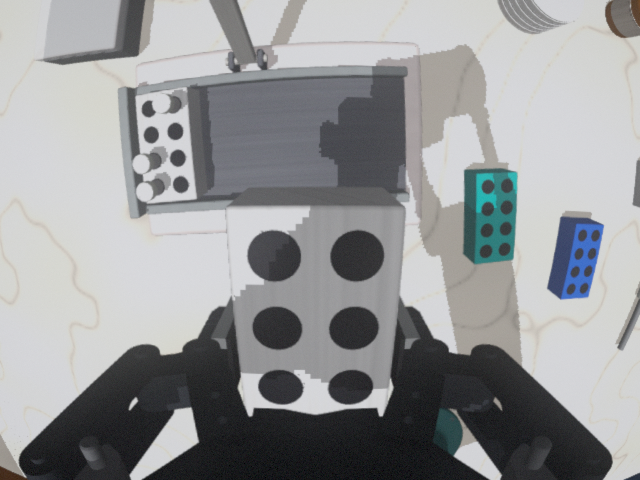

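Run:
```python
from h import *
c=read_camera("wrist"); g=cv2.cvtColor(c["image"],cv2.COLOR_RGB2GRAY).astype(int)
for col in (215,240,280,310,350,390): print(col,"rows58-96",g[58:97,col].tolist())
for col in (160,175,190,205,215,222): print(col,"rows180-218",g[180:219,col].tolist())
```

```text
215 rows58-96 [213, 213, 214, 213, 214, 213, 213, 214, 213, 212, 214, 213, 215, 212, 214, 212, 202, 158, 141, 150, 155, 156, 157, 156, 157, 157, 149, 121, 90, 87, 114, 114, 118, 114, 114, 111, 110, 113, 111]
240 rows58-96 [124, 123, 124, 123, 121, 122, 120, 121, 154, 157, 157, 159, 164, 204, 208, 145, 142, 153, 153, 156, 157, 158, 157, 149, 131, 87, 86, 100, 114, 115, 113, 113, 114, 110, 108, 111, 114, 114, 112]
280 rows58-96 [212, 213, 213, 214, 214, 214, 214, 215, 213, 211, 195, 149, 138, 152, 155, 157, 156, 155, 158, 153, 142, 112, 88, 89, 110, 113, 114, 110, 113, 113, 112, 114, 109, 110, 111, 112, 115, 117, 115]
310 rows58-96 [214, 214, 214, 214, 214, 213, 215, 215, 214, 209, 156, 149, 158, 157, 156, 158, 158, 157, 147, 116, 87, 85, 103, 118, 116, 113, 113, 115, 116, 114, 112, 109, 111, 113, 112, 117, 118, 116, 117]
350 rows58-96 [215, 214, 214, 213, 213, 214, 213, 209, 165, 140, 152, 158, 157, 160, 157, 158, 157, 138, 104, 86, 91, 110, 113, 114, 114, 115, 116, 114, 113, 112, 113, 110, 118, 114, 116, 115, 115, 113, 115]
390 rows58-96 [180, 166, 165, 164, 165, 162, 163, 162, 155, 
[... 652 characters left out ...]
08, 140, 92, 91, 127, 151, 161, 158, 161, 162, 162, 162, 161, 185, 212, 214, 216, 215, 217]
205 rows180-218 [88, 82, 82, 80, 85, 85, 83, 80, 83, 85, 83, 89, 115, 121, 121, 123, 121, 102, 90, 87, 83, 85, 97, 124, 148, 159, 161, 161, 160, 162, 161, 165, 197, 214, 215, 214, 216, 215, 215]
215 rows180-218 [121, 119, 121, 120, 118, 118, 117, 117, 119, 118, 120, 118, 122, 122, 121, 122, 121, 98, 89, 82, 83, 84, 112, 143, 158, 161, 161, 159, 161, 162, 156, 167, 202, 214, 216, 215, 215, 215, 215]
222 rows180-218 [122, 119, 117, 122, 119, 119, 117, 117, 118, 119, 117, 124, 119, 120, 120, 123, 118, 94, 86, 84, 78, 92, 124, 148, 159, 158, 160, 161, 160, 161, 166, 206, 216, 216, 216, 215, 214, 215, 215]
```

Run:
```python
import cv2
i=cv2.imread("pics/w3.png")[40:240,110:430]; cv2.imwrite("pics/w3c.png",cv2.resize(i,(800,500),interpolation=cv2.INTER_CUBIC))
```

```text
(no output)
```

View pics/w3c.png

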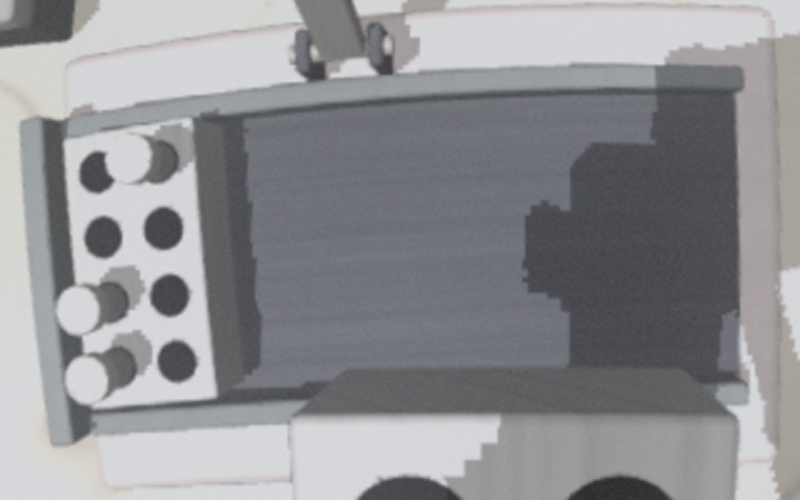

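The zoom shows the +x rail from (136,88) to (406,70) and the −x rail near row 203 at column 205. The stop is on the left at column ~133, with a small gap to the tube block, and the tray is empty in front.

Run:
```python
from h import *
c=read_camera("wrist")
G=lambda L,z:np.array([ground(c,p,z,True)[:2] for p in L])
S={"ui":G([(215,84.7),(240,82),(280,78.8),(310,76.9),(350,75.3)],.068),"uo":G([(215,74.7),(280,68.5),(310,67.6),(350,66)],.068),
"li":G([(190,204.2),(205,202.8),(215,201.8),(222,201.3)],.068),"lo":G([(175,213.9),(205,211.8),(215,211.5),(222,210.7)],.068)}
for k,g in S.items():
    print(k,g.round(4).tolist(), np.degrees(np.polyfit(g[:,1],g[:,0],1)[0]))
f=np.polyfit(S["ui"][:,1],S["ui"][:,0],1); l=S["li"].mean(0); print("upper x at y of lower",np.polyval(f,l[1]),"lower",l,"width",np.polyval(f,l[1])-l[0])
print("open end",G([(405.5,160)],.05))
print("stop top outer/inner left-mid",G([(122,87),(130,87),(133,216),(140,216)],.084))
print("tube top face corners",G([(136,96),(187,88.5),(196.5,199),(148,203)],.09))
print("held block wells etc; state",read_state()["tool_pos"],read_state()["tcp_rot"])
```

```text
ui [[0.5447, 0.263], [0.5465, 0.2376], [0.5492, 0.1982], [0.5514, 0.1692], [0.5546, 0.1306]] -4.265150842694247
uo [[0.555, 0.2633], [0.5596, 0.1985], [0.5608, 0.1695], [0.564, 0.1309]] -3.8347383581437664
li [[0.4225, 0.2911], [0.4241, 0.2744], [0.4253, 0.2635], [0.4259, 0.256]] -5.561526478335327
lo [[0.4119, 0.3089], [0.4146, 0.2748], [0.415, 0.2639], [0.416, 0.2563]] -4.304044021629341
upper x at y of lower 0.5439432489500095 lower [0.4244 0.2713] width 0.11949490100735738
open end [[0.4722 0.0672]]
stop top outer/inner left-mid [[0.5483 0.3596]
 [0.5473 0.35  ]
 [0.413  0.352 ]
 [0.4131 0.3434]]
tube top face corners [[0.5366 0.3397]
 [0.5398 0.2848]
 [0.4323 0.2763]
 [0.4282 0.3297]]
held block wells etc; state [0.4222 0.1598 0.29  ] [3.1411 0.0447 0.    ]
```

Run:
```python
from h import *
c=read_camera("wrist"); s=read_state(); M=R.from_rotvec(s["tcp_rot"]).as_matrix()
for z in (.320,.325,.33):
    for p in [(229,206.5),(404,206.5),(274.3,256),(357,256)]:
        print(z,p,(M.T@(ground(c,p,z,True)-s["tool_pos"]))[:2].round(4),end=" ")
    print()
plan([0.4913,0.1865,0.16],94.25,6)
```

```text
0.32 (229, 206.5) [ 0.0527 -0.0278] 0.32 (404, 206.5) [0.0527 0.0281] 0.32 (274.3, 256) [ 0.036  -0.0137] 0.32 (357, 256) [0.0361 0.0134] 
0.325 (229, 206.5) [ 0.0537 -0.0266] 0.325 (404, 206.5) [0.0538 0.0268] 0.325 (274.3, 256) [ 0.0378 -0.0131] 0.325 (357, 256) [0.0378 0.0128] 
0.33 (229, 206.5) [ 0.0548 -0.0254] 0.33 (404, 206.5) [0.0548 0.0256] 0.33 (274.3, 256) [ 0.0396 -0.0125] 0.33 (357, 256) [0.0396 0.0122] 
pos [0.4222 0.1598 0.29  ] q [ 0.3068 -0.2036  1.9775 -0.0001  1.3678  1.8492] F [-0.2684 -0.0114 -5.4557] t 9.45 w 0.6431035459443516
tool-frame total: shift units [ 1.3965 -0.4949  2.5996] turn units [ 0.0014 -0.0003 -0.4371] | per row of 6 : [ 0.2327 -0.0825  0.4333] [ 0.0002 -0.0001 -0.0728]
M [[1.0, 0.028, 0.0], [0.028, -1.0, -0.0], [0.0, 0.0, -1.0]]
```

Request:
apply_moves(
  fingers=[0.3,0.3,0.3,0.3,0.3,0.3,0.3,0.3,0.3,0.3],
  travel=[
    [0.236,-0.082,0.2],
    [0.236,-0.082,0.4],
    [0.236,-0.082,0.5],
    [0.236,-0.082,0.5],
    [0.236,-0.082,0.5],
    [0.236,-0.082,0.5],
    [0,0,0.5],
    [0,0,0.5],
    [0,0,0.36],
    [0,0,0],
  ],
  rotation=[
    [0,0,0],
    [0,0,0],
    [0,0,0],
    [0,0,0],
    [0,0,0],
    [0,0,0],
    [0,0,-0.22],
    [0,0,-0.22],
    [0,0,0],
    [0,0,0],
  ],
)

```text
time: 10.45
tool_pos: [0.4894, 0.1858, 0.0887]
tcp_rot: [3.137, 0.118, -0.011]
wrist_force: [-1.2, -0.4, -5.5]
width: 0.645
grip_force: 55.8
```

Run:
```python
from h import *
c=read_camera("side"); 
i=c["image"][230:400,180:400,::-1]; cv2.imwrite("pics/s2.png",cv2.resize(i,(770,595),interpolation=cv2.INTER_CUBIC))
plan([0.4923,0.1865,0.058],94.25,1)
```

```text
pos [0.4908 0.1863 0.0905] q [ 0.3153  0.1176  2.0557 -0.      0.9721  1.8112] F [ 0.3572  0.0905 -5.6814] t 10.5 w 0.6471379875625795
tool-frame total: shift units [ 0.0319 -0.0024  0.6502] turn units [0.0091 0.036  0.0073] | per row of 1 : [ 0.0319 -0.0024  0.6502] [0.0091 0.036  0.0073]
M [[0.997, 0.075, -0.004], [0.075, -0.997, -0.001], [-0.004, 0.001, -1.0]]
```

View pics/s2.png

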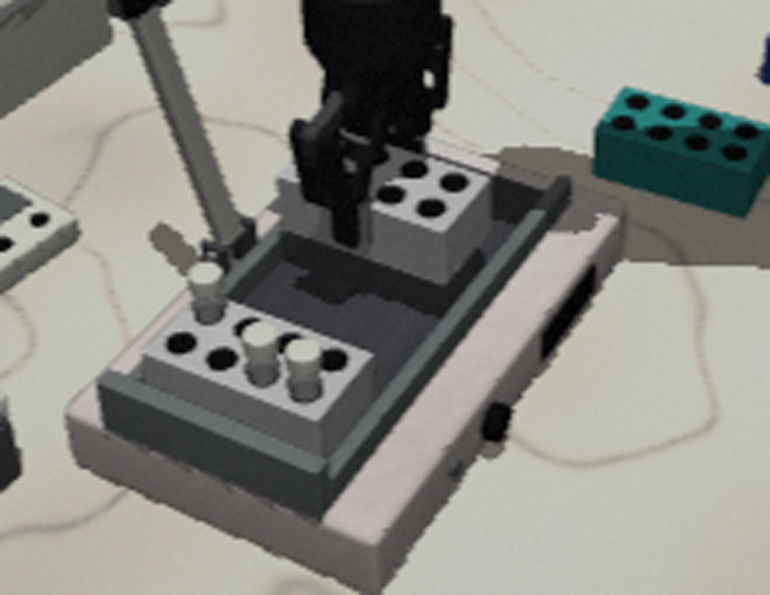

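The side crop shows the block over the tray between the rails, well clear of the tube block. Lowering.

Request:
apply_moves(
  fingers=[0.3,0.3,0.3,0.3,0.3,0.3],
  travel=[
    [0.015,0,0.2],
    [0.015,0,0.2],
    [0,0,0.15],
    [0,0,0.06],
    [0,0,0],
    [0,0,0],
  ],
  rotation=[
    [0,0.03,0],
    [0,0,0],
    [0,0,0],
    [0,0,0],
    [0,0,0],
    [0,0,0],
  ],
)

```text
time: 11.1
tool_pos: [0.4931, 0.1876, 0.0647]
tcp_rot: [-3.139, -0.119, -0.003]
wrist_force: [-11.4, -1.8, 18.7]
width: 0.648
grip_force: 60.7
```

Request:
apply_moves(
  fingers=[0.3,0.3,0.3,0.3,0.3],
  travel=[
    [0,0,-0.2],
    [0,0,-0.2],
    [0,0,0],
    [0,0,0],
    [0,0,0],
  ],
  rotation=[
    [0,0,0],
    [0,0,0],
    [0,0,0],
    [0,0,0],
    [0,0,0],
  ],
)

```text
time: 11.6
tool_pos: [0.4931, 0.1872, 0.0809]
tcp_rot: [3.139, 0.119, 0.004]
wrist_force: [0.1, -1.1, -4.7]
width: 0.645
grip_force: 57.9
```

Run:
```python
from h import *
c=read_camera("wrist"); cv2.imwrite("pics/w4.png",c["image"][:,:,::-1])
c=read_camera("side")
i=c["image"][230:350,230:400,::-1]; cv2.imwrite("pics/s3.png",cv2.resize(i,(425,300),interpolation=cv2.INTER_CUBIC))
a=cv2.imread("pics/w4.png")[0:480,120:560]; b=cv2.imread("pics/s3.png")
o=np.zeros((480,800,3),np.uint8); o[:,:440]=a; o[:255,440:800]=cv2.resize(b,(360,255)); cv2.imwrite("pics/c4.png",o)
plan([0.4923,0.1865,0.058],94.25,1)
```

```text
pos [0.4929 0.1872 0.0807] q [ 0.3162  0.1307  2.062  -0.0009  0.9471  1.8116] F [ 0.6825  0.2355 -5.0679] t 11.7 w 0.6408970178434635
tool-frame total: shift units [-0.0144  0.0126  0.4544] turn units [ 0.003  -0.0177  0.017 ] | per row of 1 : [-0.0144  0.0126  0.4544] [ 0.003  -0.0177  0.017 ]
M [[0.997, 0.076, 0.002], [0.076, -0.997, -0.0], [0.002, 0.0, -1.0]]
```

View pics/c4.png

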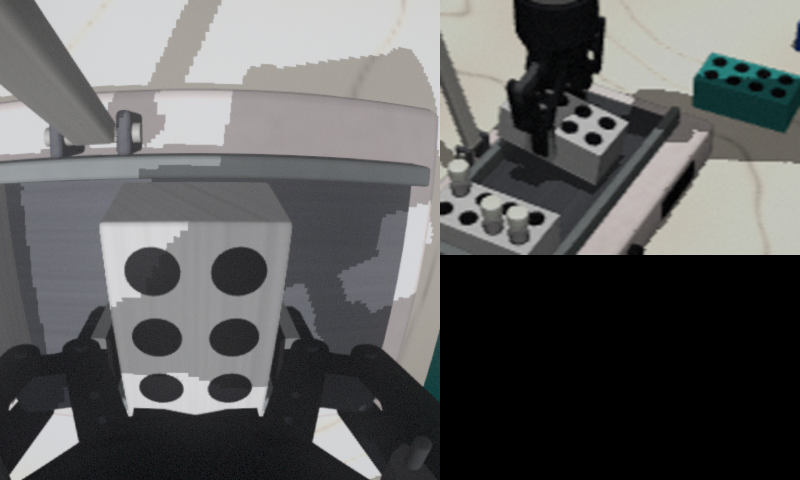

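Run:
```python
from h import *
c=read_camera("wrist"); s=read_state(); M=R.from_rotvec(s["tcp_rot"]).as_matrix()
g=cv2.cvtColor(c["image"],cv2.COLOR_RGB2GRAY).astype(int); print(g[150:230,310].tolist()); print(g[150:230,440].tolist())
print(s["tool_pos"])
for r in (180,182,184): 
  for z in (.068,.0745): print(r,z,[(M.T@(ground(c,(cc,r),z,True)-s["tool_pos"]))[0].round(4) for cc in (240,310,360)])
print([(M.T@(ground(c,(310,222),z,True)-s["tool_pos"]))[0].round(4) for z in (.11,.1145)])
```

```text
[156, 153, 122, 84, 79, 103, 126, 136, 145, 151, 153, 154, 154, 152, 140, 111, 104, 105, 107, 108, 102, 105, 104, 107, 104, 97, 93, 86, 76, 80, 80, 84, 103, 101, 100, 100, 102, 101, 103, 106, 105, 103, 103, 101, 104, 100, 103, 102, 102, 99, 103, 101, 102, 102, 100, 104, 104, 102, 105, 106, 103, 104, 96, 103, 103, 106, 102, 103, 102, 104, 106, 117, 130, 142, 144, 147, 146, 149, 150, 146]
[157, 157, 155, 157, 156, 142, 105, 77, 81, 87, 97, 100, 104, 105, 104, 103, 104, 103, 105, 103, 105, 106, 102, 105, 103, 106, 104, 95, 91, 86, 71, 75, 69, 78, 72, 73, 71, 71, 73, 74, 73, 73, 72, 70, 68, 70, 69, 71, 74, 69, 72, 76, 70, 76, 74, 74, 75, 74, 74, 69, 72, 71, 73, 77, 70, 71, 70, 69, 70, 72, 70, 70, 72, 69, 68, 70, 73, 72, 68, 69]
[0.493  0.1872 0.0808]
180 0.068 [np.float64(0.0555), np.float64(0.0551), np.float64(0.0553)]
180 0.0745 [np.float64(0.0563), np.float64(0.056), np.float64(0.0561)]
182 0.068 [np.float64(0.0546), np.float64(0.0543), np.float64(0.0544)]
182 0.0745 [np.float64(0.0555), np.float64(0.0552), np.float64(0.0553)]
184 0.068 [np.float64(0.0537), np.float64(0.0534), np.float64(0.0535)]
184 0.0745 [np.float64(0.0547), np.float64(0.0544), np.float64(0.0545)]
[np.float64(0.0473), np.float64(0.0484)]
```

Run:
```python
from h import *
c=read_camera("wrist"); s=read_state(); M=R.from_rotvec(s["tcp_rot"]).as_matrix()
g=cv2.cvtColor(c["image"],cv2.COLOR_RGB2GRAY).astype(int)
print("top row 226",g[226,212:228].tolist(),g[226,404:418].tolist()); print("row 186",g[186,232:254].tolist(),g[186,384:402].tolist())
for a,b,r,zs in [(220.5,410.5,222,(.1,.105,.11,.115,.12)),(242,391.5,183,(.065,.07,.075,.08,.085))]:
  for z in zs:
    A,B=[(M.T@(ground(c,(q,r),z,True)-s["tool_pos"])) for q in (a,b)]; print(z,A[:2].round(4),B[:2].round(4),(B-A)[1].round(4))
for row in [[(152.5,271.5),(239,271.5)],[(157,337.5),(234,337)],[(161.5,388),(230,388)]]:
  for z in (.11,.115,.12):
    print(z,[(M.T@(ground(c,(q[0]+120,q[1]),z,True)-s["tool_pos"]))[:2].round(4).tolist() for q in row])
```

```text
top row 226 [116, 116, 113, 116, 115, 114, 120, 151, 189, 199, 201, 204, 205, 206, 205, 206] [146, 146, 147, 144, 144, 140, 135, 122, 91, 75, 70, 73, 74, 74]
row 186 [110, 112, 112, 113, 109, 111, 112, 114, 110, 108, 104, 103, 103, 103, 101, 102, 102, 102, 101, 101, 101, 101] [101, 103, 103, 100, 102, 97, 79, 76, 71, 74, 73, 73, 73, 72, 74, 76, 75, 78]
0.1 [ 0.0448 -0.0339] [0.0449 0.0335] 0.0674
0.105 [ 0.0461 -0.0325] [0.0461 0.0322] 0.0647
0.11 [ 0.0473 -0.0312] [0.0474 0.0309] 0.062
0.115 [ 0.0486 -0.0298] [0.0486 0.0295] 0.0594
0.12 [ 0.0498 -0.0285] [0.0499 0.0282] 0.0567
0.065 [ 0.0537 -0.0325] [0.0537 0.0332] 0.0657
0.07 [ 0.0544 -0.0315] [0.0544 0.0322] 0.0636
0.075 [ 0.0551 -0.0305] [0.0551 0.0311] 0.0616
0.08 [ 0.0558 -0.0295] [0.0558 0.0301] 0.0595
0.085 [ 0.0565 -0.0285] [0.0565 0.029 ] 0.0575
0.11 [[0.0302, -0.0146], [0.0302, 0.0144]]
0.115 [[0.0322, -0.0139], [0.0322, 0.0138]]
0.12 [[0.0342, -0.0133], [0.0342, 0.0131]]
0.11 [[0.0043, -0.0141], [0.0045, 0.0138]]
0.115 [[0.0074, -0.0135], [0.0076, 0.0132]]
0.12 [[0.0105, -0.0129], [0.0108, 0.0126]]
0.11 [[-0.0196, -0.0135], [-0.0196, 0.0134]]
0.115 [[-0.0155, -0.0129], [-0.0154, 0.0128]]
0.12 [[-0.0113, -0.0124], [-0.0113, 0.0123]]
```

Run:
```python
from h import *
c=read_camera("side"); f=lambda x,y,z: ground(c,(x/3.5+180-.36,y/3.5+230-.36),z).round(4)
print("block -x near bottom corner",[f(443,284,z) for z in (.08,.084,.088)],"top corner",[f(448,238,z) for z in (.12,.124)])
print("-x rail inner top edge", f(330,462,.068),f(540,196,.068),"outer",f(345,477,.068),f(570,190,.068))
print("+x rail inner top", f(283,236,.068),f(232,297,.068))
i=c["image"][225:345,240:400,::-1]; o=cv2.resize(i,(800,600),interpolation=cv2.INTER_CUBIC); cv2.imwrite("pics/s5.png",o)
```

```text
block -x near bottom corner [array([0.4351, 0.2052, 0.08  ]), array([0.4325, 0.2089, 0.084 ]), array([0.4299, 0.2127, 0.088 ])] top corner [array([0.4281, 0.2098, 0.12  ]), array([0.4254, 0.2138, 0.124 ])]
-x rail inner top edge [0.4161 0.338  0.068 ] [0.4373 0.0952 0.068 ] outer [0.4036 0.3421 0.068 ] [0.4248 0.0803 0.068 ]
+x rail inner top [0.5462 0.209  0.068 ] [0.5376 0.2671 0.068 ]
```

View pics/s5.png

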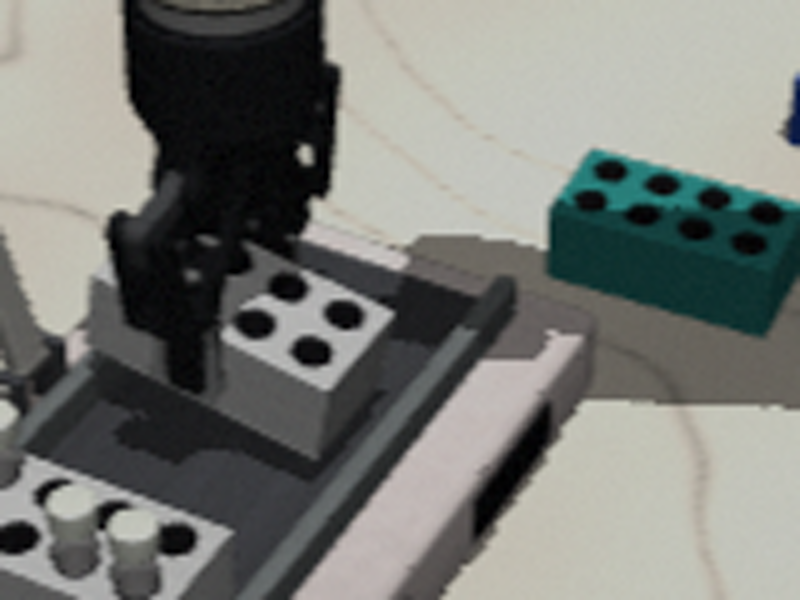

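The side crop shows the block nose-up by about 9° in the pads, because its +x end caught the rail. I'll shift it −x, tilt the tool to level it, and lower again.

Request:
apply_moves(
  fingers=[0.3,0.3,0.3,0.3,0.3,0.3],
  travel=[
    [0,0,-0.2],
    [-0.06,0,0],
    [-0.06,0,0],
    [0,0,0],
    [0,0,0],
    [0,0,0],
  ],
  rotation=[
    [0,0,0],
    [0,0,0],
    [0,-0.6,0],
    [0,-0.75,0],
    [0,0,0],
    [0,0,0],
  ],
)

```text
time: 12.45
tool_pos: [0.488, 0.187, 0.0915]
tcp_rot: [3.127, 0.118, -0.214]
wrist_force: [0.2, 0.8, -5.1]
width: 0.645
grip_force: 57.9
```

Run:
```python
from h import *
c=read_camera("wrist"); s=read_state(); M=R.from_rotvec(s["tcp_rot"]).as_matrix(); print(s["tool_pos"],s["wrist_force"]); print(M)
print("rail col 440 & 200"); g=cv2.cvtColor(c["image"],cv2.COLOR_RGB2GRAY).astype(int)
print(g[150:240,310].tolist()); print(g[130:215,440].tolist())
c=read_camera("side")
i=c["image"][225:345,240:400,::-1]; o=cv2.resize(i,(800,600),interpolation=cv2.INTER_CUBIC); cv2.imwrite("pics/s6.png",o)
```

```text
[0.4873 0.1869 0.0914] [-0.677  -0.4064 -5.6303]
[[ 0.9878  0.0759 -0.1362]
 [ 0.0751 -0.9971 -0.0104]
 [-0.1366  0.0001 -0.9906]]
rail col 440 & 200
[104, 102, 102, 104, 103, 101, 98, 91, 83, 75, 77, 76, 75, 75, 74, 72, 72, 74, 73, 75, 74, 73, 74, 74, 72, 73, 69, 73, 78, 71, 74, 76, 102, 100, 99, 99, 98, 96, 100, 98, 101, 100, 102, 98, 97, 101, 100, 98, 98, 98, 98, 99, 97, 96, 99, 102, 102, 102, 103, 102, 101, 101, 98, 100, 104, 102, 100, 102, 102, 101, 105, 116, 127, 137, 141, 144, 146, 148, 148, 148, 147, 149, 148, 148, 148, 150, 150, 151, 150, 150]
[155, 153, 154, 155, 151, 116, 80, 71, 70, 70, 74, 86, 92, 97, 101, 104, 102, 100, 102, 105, 104, 101, 104, 104, 102, 99, 100, 99, 103, 96, 89, 82, 78, 71, 73, 73, 73, 75, 74, 72, 74, 73, 68, 72, 69, 68, 68, 69, 70, 72, 74, 69, 72, 72, 69, 71, 69, 72, 72, 72, 71, 70, 70, 68, 70, 67, 70, 71, 69, 68, 69, 72, 71, 62, 70, 68, 69, 70, 67, 69, 69, 69, 69, 71, 68]
```

View pics/s6.png

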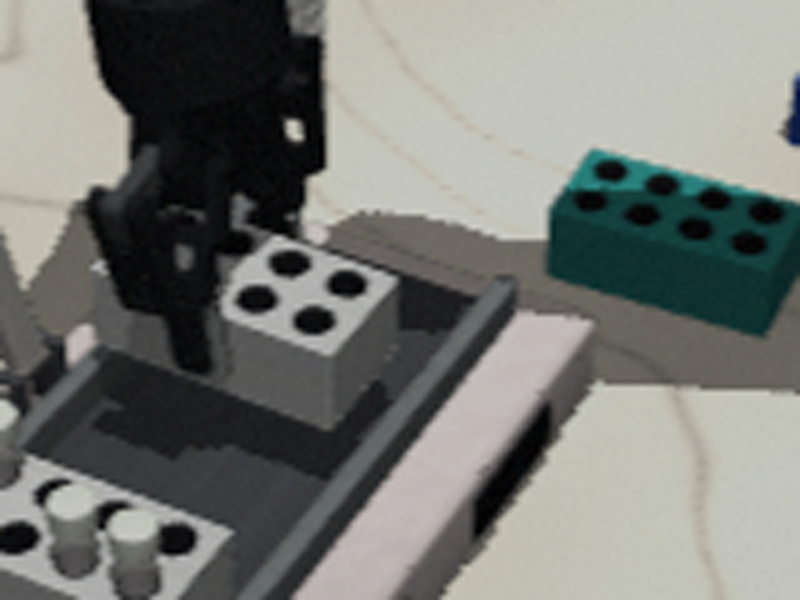

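The block looks level now: its long bottom edge is parallel to the tray. That was picture 10, so from here I work from numbers only.

Run:
```python
from h import *
c=read_camera("wrist")
print("nose bottom",[ground(c,(310,181.7),z,True) for z in (.080,.084,.088)],"nose top",[ground(c,(310,222),z,True) for z in (.12,.124,.128)])
print("rail inner top",ground(c,(440,160.5),.068,True),ground(c,(310,157.5),.068,True))
c=read_camera("side"); f=lambda x,y,z: ground(c,(x/5+240-.4,y/5+225-.4),z).round(4)
print("-x +y bottom corner",[f(331,431,z) for z in (.080,.084,.088)],"top",[f(332,355,z) for z in (.12,.124,.128)])
print("-x rail inner top", f(485,290,.068),f(243,592,.068),f(360,446,.068))
```

```text
nose bottom [array([0.541 , 0.1934, 0.08  ]), array([0.5421, 0.1934, 0.084 ]), array([0.5433, 0.1934, 0.088 ])] nose top [array([0.5397, 0.1927, 0.12  ]), array([0.5413, 0.1928, 0.124 ]), array([0.5429, 0.1928, 0.128 ])]
rail inner top [0.5528 0.1369 0.068 ] [0.5484 0.1941 0.068 ]
-x +y bottom corner [array([0.4357, 0.2057, 0.08  ]), array([0.4332, 0.2094, 0.084 ]), array([0.4306, 0.2132, 0.088 ])] top [array([0.4341, 0.2065, 0.12  ]), array([0.4314, 0.2104, 0.124 ]), array([0.4286, 0.2144, 0.128 ])]
-x rail inner top [0.4378 0.0831 0.068 ] [0.4213 0.2866 0.068 ] [0.4287 0.1957 0.068 ]
```

Request:
apply_moves(
  fingers=[0.3,0.3,0.3,0.3,0.3,0.3],
  travel=[
    [0.019,0,0.139],
    [0.019,0,0.139],
    [0.019,0,0.139],
    [0.019,0,0.139],
    [0,0,0],
    [0,0,0],
  ],
  rotation=[
    [0,0,0],
    [0,0,0],
    [0,0,0],
    [0,0,0],
    [0,0,0],
    [0,0,0],
  ],
)

```text
time: 13.25
tool_pos: [0.487, 0.1868, 0.0629]
tcp_rot: [3.126, 0.119, -0.218]
wrist_force: [0.3, 0.9, -4.7]
width: 0.65
grip_force: 57.8
```

Request:
apply_moves(
  fingers=[0.3,0.3,0.3],
  travel=[
    [0.01,0,0.06],
    [0,0,0],
    [0,0,0],
  ],
  rotation=[
    [0,0,0],
    [0,0,0],
    [0,0,0],
  ],
)

```text
time: 13.55
tool_pos: [0.4876, 0.187, 0.0605]
tcp_rot: [3.127, 0.119, -0.216]
wrist_force: [0.2, -0.8, -5.6]
width: 0.645
grip_force: 57.8
```

No contact with the rail. Continuing down in small steps.

Request:
apply_moves(
  fingers=[0.3,0.3,0.3],
  travel=[
    [0.006,0,0.04],
    [0,0,0],
    [0,0,0],
  ],
  rotation=[
    [0,0,0],
    [0,0,0],
    [0,0,0],
  ],
)

```text
time: 13.85
tool_pos: [0.4874, 0.1869, 0.0583]
tcp_rot: [3.127, 0.119, -0.217]
wrist_force: [0.4, -0.4, -4.9]
width: 0.644
grip_force: 57.8
```

Request:
apply_moves(
  fingers=[0.3,0.3,0.3],
  travel=[
    [0.005,0,0.035],
    [0,0,0],
    [0,0,0],
  ],
  rotation=[
    [0,0,0],
    [0,0,0],
    [0,0,0],
  ],
)

```text
time: 14.15
tool_pos: [0.4878, 0.1871, 0.0571]
tcp_rot: [3.127, 0.119, -0.216]
wrist_force: [0.7, 0.6, -1.2]
width: 0.641
grip_force: 58.3
```

The block is touching the floor at the expected height. Releasing, rising and straightening the tool.

Request:
apply_moves(
  fingers=[1,1,1,1,1,1,1,1,1,1,1,1],
  travel=[
    [0,0,0],
    [0,0,0],
    [0,0,0],
    [0,0,0],
    [-0.03,0,-0.2],
    [-0.07,0,-0.5],
    [-0.07,0,-0.5],
    [-0.07,0,-0.5],
    [-0.07,0,-0.5],
    [0,0,0],
    [0,0,0],
    [0,0,0],
  ],
  rotation=[
    [0,0,0],
    [0,0,0],
    [0,0,0],
    [0,0,0],
    [0,0,0],
    [0,0,0],
    [0,0,0],
    [0,0,0],
    [0,0,0],
    [0,0.65,0],
    [0,0.65,0],
    [0,0,0],
  ],
)

```text
time: 15.35
tool_pos: [0.4861, 0.1869, 0.1688]
tcp_rot: [-3.139, -0.12, 0.001]
wrist_force: [0.2, 0.5, -0.3]
width: 1.003
grip_force: 0.0
```

Run:
```python
from h import *
c=read_camera("wrist"); save(c,"w7.png")
for k in ["long_block","tube_block"]:
  for r in regions_of("wrist",k)[:3]: print(k,r["p"],r["bbox"])
  for r in tip_of("wrist",k)[:3]: print(k,r["p"],r["location"],ground(c,r["location"],.05,True))
g=cv2.cvtColor(c["image"],cv2.COLOR_RGB2GRAY).astype(int)
for r in regions_of("wrist","long_block")[:2]:
    m=r["mask"].astype(np.uint8); cs,_=cv2.findContours(m,0,1); b=cv2.boxPoints(cv2.minAreaRect(max(cs,key=cv2.contourArea)))
    print([ground(c,p,.09,True)[:2].round(4).tolist() for p in b])
    l,t,w,h=r["bbox"]
    for th in (.4,.5,.6):
        W=wells(c,(l+2,t+2,w-4,h-4),th); print(th,len(W),[ground(c,p,.09,True)[:2].round(4).tolist() for p in W])
plan([0.4905,0.113,0.15],94.25,4)
```

```text
long_block 0.82 [501.3, 254.7, 82.3, 109.7]
long_block 0.63 [582.1, 307.4, 57.2, 87.2]
long_block 0.84 [610.9, 343.3] [ 0.3888 -0.1484  0.05  ]
long_block 0.77 [318.8, 232.1] [0.4886 0.185  0.05  ]
long_block 0.58 [530.1, 305.4] [ 0.4361 -0.0102  0.05  ]
tube_block 0.66 [85.9, 159.3, 108.5, 166.4]
tube_block 0.84 [153.5, 230.5] [0.4804 0.3143 0.05  ]
[[0.4028, 0.0326], [0.4981, 0.0436], [0.4929, -0.0218], [0.3848, -0.0448]]
0.4 10 [[0.4756, 0.0342], [0.4746, 0.0375], [0.4689, 0.0083], [0.4728, 0.0311], [0.4724, 0.0236], [0.4688, -0.0115], [0.4504, -0.0153], [0.4479, 0.0057], [0.4293, -0.0178], [0.4266, 0.003]]
0.5 6 [[0.4717, -0.0129], [0.469, 0.0084], [0.4505, -0.0155], [0.4479, 0.0057], [0.4292, -0.0177], [0.4266, 0.003]]
0.6 2 [[0.4717, -0.0129], [0.4505, -0.0155]]
[[0.3651, -0.0777], [0.4637, -0.0739], [0.446, -0.1557], [0.3288, -0.171]]
0.4 5 [[0.4056, -0.124], [0.3851, -0.1458], [0.3844, -0.1245], [0.3638, -0.1465], [0.3631, -0.1252]]
0.5 5 [[0.4056, -0.124], [0.3851, -0.1458], [0.3844, -0.1245], [0.3638, -0.1465], [0.363, -0.1253]]
0.6 0 []
pos [0.4877 0.1869 0.1675] q [0.3179 0.0271 1.9953 0.0007 1.1221 1.8127] F [-0.5643  0.3994 -0.3097] t 15.65 w 1.0047402636036469
tool-frame total: shift units [-0.0547  1.4787  0.3509] turn units [0.0008 0.0287 0.0149] | per row of 4 : [-0.0137  0.3697  0.0877] [0.0002 0.0072 0.0037]
M [[0.997, 0.076, -0.003], [0.076, -0.997, -0.0], [-0.003, 0.0, -1.0]]
```

Run:
```python
from h import *
c=read_camera("wrist")
for th in (.35,.45,.55):
    W=wells(c,(255,140,130,190),th); print(th,[np.r_[p.round(1),ground(c,p,.09,True)[:2].round(4)].tolist() for p in W])
plan([0.494,0.1217,0.16],94.25,4)
```

```text
0.35 [[293.2, 188.8, 0.5275, 0.2037], [336.8, 188.7, 0.5296, 0.1775], [379.7, 190.0, 0.5311, 0.1514], [375.3, 197.5, 0.5262, 0.1535], [293.7, 230.0, 0.5018, 0.2018], [336.2, 230.0, 0.5038, 0.1756], [293.6, 269.7, 0.4754, 0.2003], [336.0, 269.5, 0.4777, 0.1733], [288.0, 302.5, 0.4516, 0.2028], [335.6, 298.0, 0.4573, 0.1716], [295.2, 299.9, 0.4539, 0.1981], [340.4, 298.5, 0.4572, 0.1684], [332.4, 299.7, 0.456, 0.1735], [341.5, 304.8, 0.4526, 0.1671], [339.8, 301.7, 0.4548, 0.1685], [292.1, 304.9, 0.45, 0.2], [292.1, 308.5, 0.4473, 0.1999], [288.0, 310.1, 0.4458, 0.2025]]
0.45 [[267.6, 184.2, 0.5293, 0.2194], [293.2, 188.8, 0.5276, 0.2037], [336.8, 188.7, 0.5296, 0.1775], [293.7, 230.1, 0.5017, 0.2018], [336.2, 230.1, 0.5037, 0.1756], [335.5, 269.8, 0.4774, 0.1736], [294.6, 269.8, 0.4754, 0.1997], [295.3, 306.0, 0.4493, 0.1978], [334.6, 306.0, 0.4513, 0.1716]]
0.55 [[336.8, 188.7, 0.5296, 0.1775], [293.2, 188.8, 0.5275, 0.2037], [262.0, 201.0, 0.5187, 0.2223], [261.4, 208.4, 0.5141, 0.2225], [259.2, 212.0, 0.5117, 0.2238], [293.7, 230.1, 0.5017, 0.2018], [336.2, 230.0, 0.5038, 0.1756], [269.4, 244.5, 0.4912, 0.2166], [256.8, 258.8, 0.4809, 0.2243], [294.6, 269.8, 0.4754, 0.1997], [335.5, 269.8, 0.4774, 0.1736], [262.8, 268.0, 0.475, 0.2203], [268.6, 268.0, 0.4753, 0.2165], [295.3, 306.0, 0.4493, 0.1978], [334.6, 306.1, 0.4513, 0.1716]]
pos [0.4877 0.1869 0.1674] q [0.3179 0.0272 1.9955 0.0007 1.1219 1.8127] F [ 0.5549 -0.6152  0.4464] t 15.7 w 0.999577828689267
tool-frame total: shift units [0.0283 1.3099 0.1487] turn units [0.0011 0.029  0.0145] | per row of 4 : [0.0071 0.3275 0.0372] [0.0003 0.0073 0.0036]
M [[0.997, 0.076, -0.003], [0.076, -0.997, -0.0], [-0.003, 0.0, -1.0]]
```

The block lies flat in the tray at the right yaw. Moving behind it with the fingers shut.

Request:
apply_moves(
  fingers=[1,1,0,0,0,0,0,0,0,0,0],
  newtons=50,
  travel=[
    [0.01,0.33,0],
    [0.01,0.33,0],
    [0.01,0.33,0],
    [0,0.33,0],
    [0,0,0],
    [0,0,0.5],
    [0,0,0.5],
    [0,0,0.5],
    [0,0,0.4],
    [0,0,0.29],
    [0,0,0],
  ],
  rotation=[
    [0,0,0],
    [0,0,0],
    [0,0,0],
    [0,0,0],
    [0,0,0],
    [0,0,0],
    [0,0,0],
    [0,0,0],
    [0,0,0],
    [0,0,0],
    [0,0,0],
  ],
)

```text
time: 16.8
tool_pos: [0.4916, 0.1212, 0.0558]
tcp_rot: [3.139, 0.119, -0.011]
wrist_force: [-0.2, -0.5, -0.3]
width: 0.0
grip_force: 0.0
```

Request:
apply_moves(
  fingers=[0,0,0,0,0,0,0,0,0,0,0,0],
  travel=[
    [0,-0.1,0],
    [0,-0.1,0],
    [0,-0.1,0],
    [0,-0.1,0],
    [0,-0.1,0],
    [0,-0.1,0],
    [0,-0.1,0],
    [0,-0.1,0],
    [0,-0.1,0],
    [0,-0.1,0],
    [0,-0.1,0],
    [0,-0.1,0],
  ],
  rotation=[
    [0,0,0],
    [0,0,0],
    [0,0,0],
    [0,0,0],
    [0,0,0],
    [0,0,0],
    [0,0,0],
    [0,0,0],
    [0,0,0],
    [0,0,0],
    [0,0,0],
    [0,0,0],
  ],
)

```text
time: 18.0
tool_pos: [0.4889, 0.1814, 0.0581]
tcp_rot: [3.139, 0.119, -0.004]
wrist_force: [-0.0, -4.1, 3.5]
width: -0.001
grip_force: 2.3
```

Request:
apply_moves(
  fingers=[0,0,0,0,0,0],
  travel=[
    [0,-0.07,0],
    [0,-0.07,0],
    [0,-0.07,0],
    [0,-0.07,0],
    [0,-0.07,0],
    [0,-0.07,0],
  ],
  rotation=[
    [0,0,0],
    [0,0,0],
    [0,0,0],
    [0,0,0],
    [0,0,0],
    [0,0,0],
  ],
)

```text
time: 18.6
tool_pos: [0.4874, 0.2022, 0.0582]
tcp_rot: [3.139, 0.119, -0.003]
wrist_force: [-0.1, -4.7, 2.8]
width: -0.0
grip_force: 2.2
```

Request:
apply_moves(
  fingers=[0,0,0,0,0],
  travel=[
    [0,-0.05,0],
    [0,-0.05,0],
    [0,-0.05,0],
    [0,-0.05,0],
    [0,-0.04,0],
  ],
  rotation=[
    [0,0,0],
    [0,0,0],
    [0,0,0],
    [0,0,0],
    [0,0,0],
  ],
)

```text
time: 19.1
tool_pos: [0.4865, 0.2141, 0.0581]
tcp_rot: [3.139, 0.12, -0.003]
wrist_force: [1.7, -4.9, 2.7]
width: 0.002
grip_force: 2.6
```

Request:
apply_moves(
  fingers=[0,0,0,0],
  travel=[
    [0,-0.04,0],
    [0,-0.04,0],
    [0,-0.03,0],
    [0,-0.03,0],
  ],
  rotation=[
    [0,0,0],
    [0,0,0],
    [0,0,0],
    [0,0,0],
  ],
)

```text
time: 19.5
tool_pos: [0.4859, 0.2202, 0.0581]
tcp_rot: [3.138, 0.12, -0.004]
wrist_force: [0.6, -7.3, 3.3]
width: -0.002
grip_force: 3.8
```

Request:
apply_moves(
  fingers=[0,0,0],
  travel=[
    [0,-0.03,0],
    [0,-0.03,0],
    [0,-0.03,0],
  ],
  rotation=[
    [0,0,0],
    [0,0,0],
    [0,0,0],
  ],
)

```text
time: 19.8
tool_pos: [0.4855, 0.2247, 0.0581]
tcp_rot: [3.138, 0.12, -0.004]
wrist_force: [0.5, -7.7, 4.0]
width: -0.001
grip_force: 3.8
```

Request:
apply_moves(
  fingers=[0,0,0],
  travel=[
    [0,-0.03,0],
    [0,-0.03,0],
    [0,-0.03,0],
  ],
  rotation=[
    [0,0,0],
    [0,0,0],
    [0,0,0],
  ],
)

```text
time: 20.1
tool_pos: [0.4851, 0.2268, 0.0582]
tcp_rot: [3.133, 0.122, -0.005]
wrist_force: [1.8, -21.7, 8.9]
width: 0.001
grip_force: 10.6
```

The row is closed against the stop. I'll press a little more and hold.

Request:
apply_moves(
  fingers=[0,0,0,0,0,0,0,0,0,0],
  travel=[
    [0,-0.02,0],
    [0,0,0],
    [0,0,0],
    [0,0,0],
    [0,0,0],
    [0,0,0],
    [0,0,0],
    [0,0,0],
    [0,0,0],
    [0,0,0],
  ],
  rotation=[
    [0,0,0],
    [0,0,0],
    [0,0,0],
    [0,0,0],
    [0,0,0],
    [0,0,0],
    [0,0,0],
    [0,0,0],
    [0,0,0],
    [0,0,0],
  ],
)

```text
time: 21.1
tool_pos: [0.4851, 0.2268, 0.0582]
tcp_rot: [3.132, 0.121, -0.006]
wrist_force: [1.3, -19.9, 7.7]
width: -0.003
grip_force: 10.1
```

Run:
```python
from h import *
plan([0.485,0.2268,0.058],94.25,1)
c=read_camera("wrist"); save(c,"w8.png")
for k in ["long_block","tube_block","stop_face"]:
  for r in tip_of("wrist",k)[:2]: print(k,r["p"],r["location"],ground(c,r["location"],.05,True))
```

```text
pos [0.4851 0.2268 0.0582] q [ 0.3943  0.18    2.0539 -0.0068  0.9135  1.8918] F [  1.3488 -19.9338   7.7105] t 21.1 w -0.0026643130104224344
tool-frame total: shift units [-0.0018 -0.0006  0.004 ] turn units [0.0664 0.0361 0.032 ] | per row of 1 : [-0.0018 -0.0006  0.004 ] [0.0664 0.0361 0.032 ]
M [[0.997, 0.077, -0.003], [0.077, -0.997, -0.007], [-0.004, 0.007, -1.0]]
long_block 0.88 [617.1, 354.1] [0.4504 0.0203 0.05  ]
long_block 0.69 [224.0, 301.7] [0.4818 0.2694 0.05  ]
tube_block 0.88 [115.9, 292.8] [0.4798 0.3269 0.05  ]
```

Request:
apply_moves(
  fingers=[0,0,0,0,0,0,0,0],
  travel=[
    [0,-0.02,0],
    [0,-0.02,0],
    [0,0,0],
    [0,0,0],
    [0,0,0],
    [0,0,0],
    [0,0,0],
    [0,0,0],
  ],
  rotation=[
    [0,0,0],
    [0,0,0],
    [0,0,0],
    [0,0,0],
    [0,0,0],
    [0,0,0],
    [0,0,0],
    [0,0,0],
  ],
)

```text
time: 22.1
tool_pos: [0.4851, 0.2268, 0.0582]
tcp_rot: [3.129, 0.122, -0.006]
wrist_force: [1.9, -26.9, 10.4]
width: -0.0
grip_force: 13.9
```

About 27 N was held with no motion. Backing off and rising.

Request:
apply_moves(
  fingers=[0,0,0,0,0,0,0,0,0,0,0],
  travel=[
    [0,0.2,0],
    [0,0.4,0],
    [0,0,0],
    [0,0,-0.7],
    [0,0,-0.8],
    [0,0,-0.8],
    [0,0,-0.8],
    [0,0,-0.8],
    [0,0,-0.8],
    [0,0,-0.6],
    [0,0,0],
  ],
  rotation=[
    [0,0,0],
    [0,0,0],
    [0,0,0],
    [0,0,0],
    [0,0,0],
    [0,0,0],
    [0,0,0],
    [0,0,0],
    [0,0,0],
    [0,0,0],
    [0,0,0],
  ],
)

```text
time: 23.2
tool_pos: [0.4902, 0.2054, 0.3292]
tcp_rot: [-3.134, -0.12, -0.012]
wrist_force: [-0.6, 0.5, 0.6]
width: 0.0
grip_force: 0.0
```

Run:
```python
from h import *
rays={}
for n in ["top","side","wrist"]:
    c=read_camera(n); save(c,"a_"+n+".png")
    for k in ["bar_tab","bar_hinge"]:
        r=tip_of(n,k)
        if r: rays.setdefault(k,[]).append(orayy(c,r[0]["location"],n=="wrist")); print(n,k,r[0]["p"],np.round(r[0]["location"],1))
    for k in ["long_block","tube_block","stop_face"]:
        for r in tip_of(n,k)[:4]:
            p=ground(c,r["location"],.05,n=="wrist")
            if p[1]>.1: print(n,k,round(r["p"],2),p)
for k,v in rays.items(): print(k,*tri(v))
plan([0.650,0.2343,0.34],94.25,5)
```

```text
top bar_tab 0.82 [179.4 195. ]
top bar_hinge 0.78 [203.5 223.2]
top long_block 0.63 [0.4793 0.2687 0.05  ]
top tube_block 0.89 [0.476  0.3218 0.05  ]
side bar_tab 0.64 [215.  228.7]
side bar_hinge 0.97 [245.9 298.8]
side long_block 0.86 [0.4798 0.2628 0.05  ]
side tube_block 0.92 [0.4855 0.3222 0.05  ]
side stop_face 0.65 [0.4766 0.3504 0.05  ]
wrist bar_tab 0.57 [274.5  49.6]
wrist bar_hinge 0.84 [288.6 128.3]
wrist long_block 0.95 [0.4841 0.2671 0.05  ]
wrist long_block 0.44 [0.4974 0.2048 0.05  ]
wrist tube_block 0.84 [0.4837 0.3286 0.05  ]
wrist stop_face 0.8 [0.4761 0.3538 0.05  ]
bar_tab [0.6124 0.2415 0.2294] [np.float64(0.005235950863001604), np.float64(0.004121057023314545), np.float64(0.0033968074597191065)]
bar_hinge [0.5672 0.2342 0.0725] [np.float64(0.00622309295786652), np.float64(0.0025719562480250174), np.float64(0.00490892124422385)]
pos [0.4879 0.203  0.3232] q [ 0.3468 -0.059   1.7905  0.0006  1.412   1.8416] F [ 0.3383 -0.1309 -0.2031] t 24.1 w -0.0026977193180685115
tool-frame total: shift units [ 3.2793 -0.3781 -0.3418] turn units [-0.0008  0.0188  0.0165] | per row of 5 : [ 0.6559 -0.0756 -0.0684] [-0.0002  0.0038  0.0033]
M [[0.997, 0.076, -0.002], [0.076, -0.997, -0.0], [-0.002, -0.0, -1.0]]
```

Request:
apply_moves(
  fingers=[0,0,0,0,0,0,0,0,0,0,0],
  travel=[
    [0.3,-0.04,-0.1],
    [0.6,-0.06,-0.1],
    [0.6,-0.06,-0.1],
    [0.6,-0.06,-0.04],
    [0.6,-0.06,0],
    [0.4,-0.06,0],
    [0.18,-0.06,0],
    [0,0,0.6],
    [0,0,0.8],
    [0,0,0.94],
    [0,0,0],
  ],
  rotation=[
    [0,0,0],
    [0,0,0],
    [0,0,0],
    [0,0,0],
    [0,0,0],
    [0,0,0],
    [0,0,0],
    [0,0,0],
    [0,0,0],
    [0,0,0],
    [0,0,0],
  ],
)

```text
time: 25.2
tool_pos: [0.6439, 0.2338, 0.2138]
tcp_rot: [3.135, 0.119, -0.027]
wrist_force: [-1.5, -0.1, -1.7]
width: -0.001
grip_force: 0.0
```

Run:
```python
from h import *
O=np.array([.4885,.2015]);X=np.array([.9972,.0741]);Y=np.array([-.0741,.9972])
s=read_state(); M=R.from_rotvec(s["tcp_rot"]).as_matrix()
d=s["tool_pos"][:2]-O; print(s["tool_pos"],"heater xy",d@X,d@Y, s["wrist_force"])
prev=s["tool_pos"]
for th in [90,75,60,45,30,15,0]:
    t=np.radians(th); x=.079-.160*np.cos(t)+.005*np.sin(t)+.011; z=.075+.160*np.sin(t)+.005*np.cos(t)
    p=np.append(O+x*X+.020*Y,z); print(th,p,(M.T@(p-prev)/.05)); prev=p
```

```text
[0.6439 0.2338 0.2138] heater xy 0.15738249806654306 0.02067367941325263 [-1.472  -0.0837 -1.6844]
90 [0.5818 0.2285 0.235 ] [-1.2552  0.0126 -0.4017]
75 [0.5403 0.2254 0.2308] [-0.83   -0.0019  0.0978]
60 [0.5013 0.2225 0.2161] [-0.7764 -0.0026  0.3093]
45 [0.4675 0.22   0.1917] [-0.6699 -0.0031  0.4997]
30 [0.4411 0.218  0.1593] [-0.5177 -0.0034  0.6561]
15 [0.4239 0.2168 0.1212] [-0.3303 -0.0034  0.7677]
0 [0.4172 0.2163 0.08  ] [-0.1203 -0.0032  0.8271]
```

Request:
apply_moves(
  fingers=[0,0,0,0,0,0,0,0,0,0],
  travel=[
    [-0.16,0,0],
    [-0.16,0,0],
    [-0.15,0,-0.04],
    [-0.15,0,-0.04],
    [-0.15,0,-0.05],
    [-0.15,0,-0.05],
    [-0.15,0,-0.05],
    [-0.15,0,-0.05],
    [0,0,0],
    [0,0,0],
  ],
  rotation=[
    [0,0,0],
    [0,0,0],
    [0,0,0],
    [0,0,0],
    [0,0,0],
    [0,0,0],
    [0,0,0],
    [0,0,0],
    [0,0,0],
    [0,0,0],
  ],
)

```text
time: 26.2
tool_pos: [0.5885, 0.2307, 0.2369]
tcp_rot: [3.139, 0.12, -0.004]
wrist_force: [-0.5, 0.3, 0.2]
width: -0.001
grip_force: 0.0
```

```bash
cat > b.py <<'E'
from h import *
rays=[]
for n in ["top","side"]:
    c=read_camera(n); r=tip_of(n,"bar_tab")
    if r: rays.append(orayy(c,r[0]["location"])); print(n,r[0]["p"],r[0]["location"])
if len(rays)==2: print(*tri(rays))
s=read_state(); M=R.from_rotvec(s["tcp_rot"]).as_matrix(); print(s["time"],s["tool_pos"],s["wrist_force"])
O=np.array([.4885,.2015]);X=np.array([.9972,.0741]);Y=np.array([-.0741,.9972])
for th in [75,60,30,0]:
    t=np.radians(th); x=.079-.160*np.cos(t)+.005*np.sin(t)+.011; z=.075+.160*np.sin(t)+.005*np.cos(t)
    p=np.append(O+x*X+.020*Y,z); print(th,p,(M.T@(p-s["tool_pos"])/.05))
E
python3 b.py
```

```text
top 0.65 [181.6, 213.1]
side 0.86 [235.1, 230.3]
[0.5703 0.2347 0.2367] [np.float64(0.0021539736524120875), np.float64(0.002153973652412104)]
26.4 [0.589  0.2307 0.2366] [-0.3423  0.5334  0.7265]
75 [0.5403 0.2254 0.2308] [-0.9783  0.0316  0.1175]
60 [0.5013 0.2225 0.2161] [-1.7592  0.0302  0.4151]
30 [0.4411 0.218  0.1593] [-2.964  0.028  1.553]
0 [0.4172 0.2163 0.08  ] [-3.4385  0.0269  3.1409]
```

The bar has followed to upright. Continuing the arc.

Request:
apply_moves(
  fingers=[0,0,0,0,0,0,0,0,0,0,0,0],
  travel=[
    [-0.25,0.01,0.02],
    [-0.25,0.01,0.03],
    [-0.25,0.01,0.03],
    [-0.23,0,0.04],
    [-0.2,0,0.06],
    [-0.2,0,0.07],
    [-0.19,0,0.08],
    [-0.19,0,0.1],
    [-0.17,0,0.11],
    [-0.17,0,0.12],
    [-0.17,0,0.13],
    [-0.16,0,0.14],
  ],
  rotation=[
    [0,0,0],
    [0,0,0],
    [0,0,0],
    [0,0,0],
    [0,0,0],
    [0,0,0],
    [0,0,0],
    [0,0,0],
    [0,0,0],
    [0,0,0],
    [0,0,0],
    [0,0,0],
  ],
)

```text
time: 27.6
tool_pos: [0.467, 0.22, 0.19]
tcp_rot: [3.139, 0.119, -0.004]
wrist_force: [0.5, 0.5, 1.3]
width: 0.001
grip_force: 0.3
```

```bash
python3 b.py
```

```text
top 0.65 [190.9, 277.2]
side 0.84 [291.6, 269.1]
[0.4457 0.2265 0.1905] [np.float64(0.004691324815494176), np.float64(0.004691324815494043)]
27.8 [0.4674 0.2199 0.1903] [-0.1217  0.5568  0.0107]
75 [0.5403 0.2254 0.2308] [ 1.46    0.0023 -0.8154]
60 [0.5013 0.2225 0.2161] [ 0.6791  0.0006 -0.5177]
30 [0.4411 0.218  0.1593] [-0.5256 -0.0021  0.6203]
0 [0.4172 0.2163 0.08  ] [-1.     -0.0035  2.2082]
```

Request:
apply_moves(
  fingers=[0,0,0,0,0,0,0,0,0,0,0],
  travel=[
    [-0.14,0,0.15],
    [-0.13,0,0.16],
    [-0.13,0,0.16],
    [-0.12,0,0.17],
    [-0.1,0,0.18],
    [-0.09,0,0.19],
    [-0.08,0,0.2],
    [-0.06,0,0.2],
    [-0.05,0,0.2],
    [-0.04,0,0.2],
    [-0.03,0,0.2],
  ],
  rotation=[
    [0,0,0],
    [0,0,0],
    [0,0,0],
    [0,0,0],
    [0,0,0],
    [0,0,0],
    [0,0,0],
    [0,0,0],
    [0,0,0],
    [0,0,0],
    [0,0,0],
  ],
)

```text
time: 28.9
tool_pos: [0.4191, 0.2163, 0.0894]
tcp_rot: [3.139, 0.119, -0.003]
wrist_force: [-0.3, -0.1, 0.4]
width: 0.002
grip_force: 0.2
```

Request:
apply_moves(
  fingers=[0,0,0,0],
  travel=[
    [0,0,0.1],
    [0,0,0.1],
    [0,0,0],
    [0,0,0],
  ],
  rotation=[
    [0,0,0],
    [0,0,0],
    [0,0,0],
    [0,0,0],
  ],
)

```text
time: 29.3
tool_pos: [0.4196, 0.2165, 0.0804]
tcp_rot: [-3.139, -0.119, 0.002]
wrist_force: [0.1, 0.1, -0.1]
width: -0.003
grip_force: 0.0
```

Lower a bit more until the bar meets its stop.

Request:
apply_moves(
  fingers=[0,0,0,0],
  travel=[
    [0,0,0.03],
    [0,0,0.03],
    [0,0,0],
    [0,0,0],
  ],
  rotation=[
    [0,0,0],
    [0,0,0],
    [0,0,0],
    [0,0,0],
  ],
)

```text
time: 29.7
tool_pos: [0.4198, 0.2166, 0.0797]
tcp_rot: [-3.139, -0.119, 0.002]
wrist_force: [-6.2, -2.3, 15.9]
width: 0.002
grip_force: 8.2
```

```bash
python3 b.py | head -5
```

```text
top 0.61 [203.9, 297.0]
side 0.98 [314.7, 323.2]
[0.4004 0.2253 0.0797] [np.float64(0.001561599525008458), np.float64(0.0015615995250084485)]
29.9 [0.4198 0.2166 0.0797] [-5.2555 -2.4701 16.6346]
75 [0.5403 0.2254 0.2308] [ 2.4126  0.0071 -3.0263]
```

The bar is firm against its stop at z = 0.080. One more short press, then clear off upwards.

Request:
apply_moves(
  fingers=[0,0,0,0,0,0,0,0,0,0],
  travel=[
    [0,0,0.03],
    [0,0,0],
    [0,0,0],
    [0,0,-0.2],
    [0,0,-0.5],
    [0,0,-0.7],
    [0,0,-0.7],
    [0,0,-0.7],
    [0,0,-0.7],
    [0,0,0],
  ],
  rotation=[
    [0,0,0],
    [0,0,0],
    [0,0,0],
    [0,0,0],
    [0,0,0],
    [0,0,0],
    [0,0,0],
    [0,0,0],
    [0,0,0],
    [0,0,0],
  ],
)

```text
time: 30.9
tool_pos: [0.4229, 0.2179, 0.257]
tcp_rot: [-3.135, -0.119, -0.013]
wrist_force: [0.1, 0.3, 1.1]
width: -0.001
grip_force: 0.0
```

Run:
```python
from h import *
rays={}
for n in ["top","side","wrist"]:
    c=read_camera(n)
    for k in ["bar_tab","bar_hinge","tube_block","long_block","stop_face"]:
        for r in tip_of(n,k)[:4]:
            p=ground(c,r["location"],.075 if "bar" in k else .05,n=="wrist")
            if p[1]>.1: print(n,k,round(r["p"],2),p); rays.setdefault(k,[]).append(orayy(c,r["location"],n=="wrist")); break
for k,v in rays.items(): 
    if len(v)>1: print(k,*tri(v))
s=read_state(); print(s["time"],s["tool_pos"],s["wrist_force"])
```

```text
top bar_tab 0.86 [0.3998 0.2225 0.075 ]
top bar_hinge 0.79 [0.5706 0.2388 0.075 ]
top tube_block 0.75 [0.4786 0.3272 0.05  ]
top long_block 0.63 [0.4867 0.2678 0.05  ]
top stop_face 0.28 [0.4812 0.2678 0.05  ]
side bar_tab 0.89 [0.4082 0.2236 0.075 ]
side bar_hinge 0.93 [0.5629 0.2364 0.075 ]
side tube_block 0.87 [0.4864 0.3213 0.05  ]
side long_block 0.77 [0.4801 0.269  0.05  ]
side stop_face 0.59 [0.4754 0.3484 0.05  ]
wrist bar_tab 0.64 [0.4068 0.2225 0.075 ]
wrist bar_hinge 0.76 [0.5652 0.2345 0.075 ]
wrist tube_block 0.75 [0.4779 0.3263 0.05  ]
wrist long_block 0.89 [0.4815 0.2651 0.05  ]
bar_tab [0.4047 0.2231 0.0752] [np.float64(0.004931198028006826), np.float64(0.0032377459114993606), np.float64(0.0021252650258572437)]
bar_hinge [0.5668 0.236  0.0742] [np.float64(0.004788512626915122), np.float64(0.0028398824227082245), np.float64(0.002037299063482974)]
tube_block [0.4793 0.3253 0.0569] [np.float64(0.0011699739086039026), np.float64(0.0026045176338480107), np.float64(0.0014691621970015134)]
long_block [0.4835 0.2667 0.0475] [np.float64(0.0037812668790078033), np.float64(0.0014786731332707486), np.float64(0.0024184272388639502)]
stop_face [ 0.5006  0.297  -0.0141] [np.float64(0.018214881025691805), np.float64(0.018214881025691795)]
31.8 [0.4196 0.2164 0.2509] [0.6965 0.2449 0.4553]
```

The bar is level (tab z 0.075, hinge z 0.074), both gaps are closed and the arm is clear. Handing in.

```bash
python3 -c "
from workcell import *
print(finish_job())"
```

```text
the job is handed in; nothing more can be done
None
```

I handed the job in at about 32 s: the long block is on the tray, the row was pressed closed at about 27 N and held, and the bar is down flat; the block's +x end touched the heater's rail on the first lowering (about 24 N), which I corrected.

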